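Swap the chip adapter in a lever socket

TASK

The chip adapter in the programmer's socket is done: swing the socket's lever up to free it, lift it out and put it down in a free pocket of the tray. Then seat the other adapter of the same kind from the tray in the socket, the same way round and fully down, while the lever is up, and swing the lever fully down to lock it. Do not drop the adapters, and leave the small adapter, bottle, solder reel and screwdriver where they are.

Things in the scene. Friction and masses are not known exactly. Their poses are not given: they have to be found in the camera images.
- lever (a joint): angle of the socket's lever: 0 = lying flat, shut (contacts grip the pins); 1.45 rad = its stop, nearly upright, fully open. Stays where it is left (1 to 2 N at the knob moves it, a little more at the end of closing, as the contacts grip).
- lever_hinge (a point): lever's hinge, at the socket's end, 9 mm above the programmer's top face (case 170 x 110 x 30 mm, fixed on the bench). This point's y is the hinge axis. Shut, the lever (3.6 mm rod) points along this -x; at angle a the knob is 40 mm from here, along -x cos(a) + z sin(a).
- lever_knob (a point): middle of the bright steel knob at the lever's end, 40 mm from the hinge: a cylinder 10 mm in diameter and 10 mm wide along the hinge axis. Pinch it across its width from above; it turns and may slip a little in a pinch, so go by the angle, or press it down to finish. When shut its centre is 9 mm above the programmer's top face, with bare case around it.
- seat (a point): centre of the top of the grey lever socket (80 x 32 mm, 12 mm above the case; slots along x, 12 mm deep; lever at its -x end). Adapter in: board lying on this top, its x along this x (longer bare end to the lever), block's middle at x +6, z +10.6 mm; with the lever up it has +-2 mm play in y, +-3 in x. Closing the lever slides it along +y to about y +2 mm and grips the pins.
- done_adapter_mid (a point): the finished adapter, in the socket at the start: board 66 x 28 x 1.6 mm on two 5 mm tall pin rows, black block 30 (x) x 24 (y) x 18 mm tall on top, 35 g. Point: middle of the block, 9 mm above the board's top face, 15.6 mm above the pin tips, 6 mm along +x from the board's middle. x runs along the board from its longer bare end (24 mm) to its shorter one (12 mm), z up.
- next_adapter_mid (a point): the next adapter, in an outer tray pocket, its x along the tray's: board 66 x 28 x 1.6 mm on two 5 mm tall pin rows, black block 30 (x) x 24 (y) x 18 mm tall on top, 35 g. Point: middle of the block, 9 mm above the board's top face, 15.6 mm above the pin tips, 6 mm along +x from the board's middle. x runs along the board from its longer bare end (24 mm) to its shorter one (12 mm), z up.
- small_adapter_mid (a point): bystander: a smaller adapter, in the opposite outer pocket of the tray, board 44 x 28 mm with a black block 22 x 22 x 9 mm; this point is the middle of the block, 11.1 mm above its pin tips.
- pocket0 (a point): middle of the floor of one outer pocket of the dark tray (82 x 128 mm, 10 mm tall, 3 mm walls and floor, fixed to the bench, floor 3 mm above it). Pockets are 76 mm long (x) and 38 to 39 mm wide (y), side by side along y, 41.7 mm apart. An adapter put down in one stands on its pins, the middle of its block 15.6 mm above this point.
- pocket1 (a point): the same for the middle pocket, empty at the start.
- pocket2 (a point): the same for the other outer pocket.
- bottle: bystander: white solvent dispenser bottle with a metal pump dish, 52 mm in diameter, 150 mm tall, standing between programmer and tray; origin at the centre of its underside.
- solder_reel: bystander: metal reel, 58 mm in diameter, 34 mm tall, standing on its flange between programmer and tray; origin at the centre of its underside.
- screwdriver: bystander: screwdriver 160 mm long lying beyond the work; origin on its underside, x along it, towards the tip.
Not all that is in view belongs to the job. Leave any pink or red look-alike of the part that bears done_adapter_mid alone. Leave any blue look-alike of the part that bears next_adapter_mid alone.

How it is judged (in metres and radians):
On the way, in this order (a step that is already met when the one before it is completed fails the run):
1. the lever is swung up (past 1.1 rad) with the finished adapter still in the socket (value of joint lever above 1.1 rad and x of done_adapter_mid in the frame of seat between 0.002 and 0.01 m and y of done_adapter_mid in the frame of seat between -0.004 and 0.004 m and z of done_adapter_mid in the frame of seat between 0.0085 and 0.0125 m and angle between the x axis of done_adapter_mid and the x axis of seat, either way round below 0.08 rad and angle between done_adapter_mid's own z axis and vertical below 0.08 rad), for 0.1 s.
2. the finished adapter is clear of the socket (80 mm away or more) (horizontal distance between done_adapter_mid and seat above 0.08 m), for 0.1 s.
3. the next adapter is seated in the socket, the same way round, with the lever still up (past 0.9 rad) (value of joint lever above 0.9 rad and x of next_adapter_mid in the frame of seat between 0.002 and 0.01 m and y of next_adapter_mid in the frame of seat between -0.004 and 0.004 m and z of next_adapter_mid in the frame of seat between 0.0085 and 0.0125 m and angle between the x axis of next_adapter_mid and the x axis of seat, either way round below 0.08 rad and angle between next_adapter_mid's own z axis and vertical below 0.08 rad), for 0.2 s.
At the end, for the whole second after the job is handed in: Lever fully down (under 0.12 rad); next adapter flat on the socket (2 mm), longer bare end to the lever, within 4 mm along and 4 mm across the slots and 0.08 rad; finished adapter upright on the floor of any tray pocket; both at rest (value of joint lever below 0.12 rad and x of next_adapter_mid in the frame of seat between 0.002 and 0.01 m and y of next_adapter_mid in the frame of seat between -0.004 and 0.004 m and z of next_adapter_mid in the frame of seat between 0.0085 and 0.0125 m and angle between the x axis of next_adapter_mid and the x axis of seat, either way round below 0.08 rad and angle between next_adapter_mid's own z axis and vertical below 0.08 rad and ((x of done_adapter_mid in the frame of pocket0 between -0.012 and 0.012 m and y of done_adapter_mid in the frame of pocket0 between -0.007 and 0.007 m and z of done_adapter_mid in the frame of pocket0 between 0.013 and 0.0185 m and angle between done_adapter_mid's own z axis and vertical below 0.12 rad) or (x of done_adapter_mid in the frame of pocket1 between -0.012 and 0.012 m and y of done_adapter_mid in the frame of pocket1 between -0.007 and 0.007 m and z of done_adapter_mid in the frame of pocket1 between 0.013 and 0.0185 m and angle between done_adapter_mid's own z axis and vertical below 0.12 rad) or (x of done_adapter_mid in the frame of pocket2 between -0.012 and 0.012 m and y of done_adapter_mid in the frame of pocket2 between -0.007 and 0.007 m and z of done_adapter_mid in the frame of pocket2 between 0.013 and 0.0185 m and angle between done_adapter_mid's own z axis and vertical below 0.12 rad)) and linear speed of each of done_adapter, next_adapter below 0.02 m/s); the robot touches nothing.
It fails at once if the finished adapter is pulled up more than 3.5 mm out of the socket with the lever not up (below 0.9 rad) (value of joint lever below 0.9 rad and horizontal distance between done_adapter_mid and seat below 0.03 m and z of done_adapter_mid in the frame of seat above 0.0141 m).
It fails at once if an adapter is dropped (in free fall faster than 0.45 m/s, about 10 mm) ((contact force between done_adapter and anything else below 0.02 N and linear speed of done_adapter above 0.45 m/s) or (contact force between next_adapter and anything else below 0.02 N and linear speed of next_adapter above 0.45 m/s)).
It fails at once if the small adapter is shifted more than 12 mm (distance of small_adapter_mid from where it was at the start of the episode above 0.012 m).
It fails at once if the bottle, solder reel or screwdriver is shifted more than 20 mm, or the bottle or reel tipped over (distance of any of bottle, solder_reel, screwdriver from where it was at the start of the episode above 0.02 m or angle between any of bottle, solder_reel's own z axis and vertical above 0.5 rad).
It also fails if it takes over 72 s, if anything falls off the work surface, if the arm or the gripper's body presses on something with over 40 N, if the wrist force passes 120 N, or if a joint passes its speed limit or range.

ROBOT

A 6-joint arm with a two-finger parallel gripper is mounted at the origin on the work surface. World frame = base frame: x ahead of the robot, y to its left, z up, the work surface at z = 0. Lengths are in m, angles in degrees, forces in N, time in s.
With the tool pointing down it reaches from about 0.3 to 0.75 m from the base axis. Payload 8.5 kg.
Tool frame: the origin (TCP) lies midway between the tips of the shut fingers; the grasp point (between the pads) lies 19 mm behind it; z points along the fingers, y is the direction in which the jaws open and shut (so a half turn about z gives the same grasp; the last joint's range is limited). The gripper opens to 85 mm and grips with 20 to 120 N. Pads are 22 mm wide; open, the fingers measure 114 mm over their backs; the gripper's body (76 mm by 85 mm) begins 54 mm behind the grasp point. The pads swing forward as they close: fully open they stand 13 mm farther back than shut.
Start: joints at [-83.726, 21.807, 74.336, -0, 83.858, -12.336], TCP at [0.176, -0.521, 0.231] pointing down, gripper open.
Joint ranges: [-178.18, 178.18], [-50.72, 133.34], [12.68, 142.11], [-81.47, 261.47], [9.98, 163.14], [-165.26, 165.26]. Speed limits (degrees/s): [136.94, 136.94, 180, 180, 180, 180].

INTERFACE

Orientations are given as a 3x3 rotation matrix whose columns are the frame's x, y, z axes.
In Python, from rig import env, eyes, close_job gives the robot as it stands.
- The arm moves only by the tool jog_arm, never from a script. Its argument "deltas" is one flat list of numbers, 7 for each row, row after row: the shift along the tool's x, y, z in units of 0.75 m (1.0 is 0.75 m), then the turn, a rotation vector about the tool's x, y, z in units of 180 degrees (1.0 is 180 degrees), then the gripper command: -1 is fully open, 1 is shut, values between are in proportion. In form: [dx, dy, dz, ax, ay, az, fingers, dx, dy, dz, ax, ay, az, fingers, ...]. A call has 1 to 12 rows; each row is the pose to reach, as a shift and turn from the pose commanded when the call began, along the tool's axes at that moment, turning the shorter way round; what a row does not reach only later rows make up. A row lasts 1/12 s, in which the tool goes at most 41.7 mm and 7.16 degrees, less where a joint would pass 70% of its speed; a pose out of reach is approached as far as the arm can. A call with a number of a shift or a turn outside -1 to 1 is refused whole. A call with a gripper value outside its range is refused whole. The fingers move at their own pace and stop on an object; "grip_force" is the grip in N (left out, the last holds). Time passes only in rows, so rows that repeat a pose let the fingers close. It gives the time, the measured TCP pose, the force and the opening at its end, in the units of the state.
- env.observe(): the state, without advancing time (a new reading comes with each control period).
- eyes.get_image(name): name is "side" or "top"; returns the picture (480x640x3 uint8, red, green, blue); there is no depth.
- eyes.camera_params(name): a dict with "intrinsics" (3x3 intrinsics, pixels), "R" (3x3) and "t" (3): a world point X has camera coordinates R X + t. Camera axes: x right, y down, z forward; pixel columns grow to the right and rows downward; lengths in m; the calibration is good to about 2 mm. A picture is of the moment at which its call begins. camera_params takes no time and is no camera call.
- close_job(): hands the job in, once; it reports no verdict.
The state is a dict: "time_s": time; "q": joint angles; "qvel": joint speeds; "joint_efforts": joint torques, N m; "position": TCP position; "tool_rot": TCP orientation; "ft_force": force on the tool from outside, world axes, zero at the start; "wrist_torque": the same for the moment, N m; "grip_width": finger opening in m.
Only numpy, scipy, OpenCV 4.12 (cv2) and the standard library are available. Lean on these libraries where they do the work, as an engineer would, in place of code of your own. Each camera call takes 0.05 s, during which the arm holds its last target.

## Working session

There is one attempt and no reset: what is moved stays moved. The work goes in short steps, Python scripts to look and compute and a tool call to move; the robot and the scene stay as the last step left them, time stands still between calls to the robot, and variables do not carry over. Pictures are saved under pics/ and viewed, and the job is handed in when it is done.

Besides the shell and the picture viewer there is one more tool, called by a JSON object that holds its "fn" and its "kwargs". jog_arm: Moves the arm, as the interface text tells. Its arguments: {"type":"object","properties":{"deltas":{"type":"array"},"grip_force":{"type":"number"}},"required":["deltas"]}

```bash
mkdir -p pics; ls; python3 - <<'E'
from rig import env, eyes
import cv2, numpy as np
s=env.observe()
print(s['time_s'],s['position'],s['tool_rot'],s['grip_width'],s['q'])
for n in ['side','top']:
    im=eyes.get_image(n); cv2.imwrite(f'pics/{n}0.png',im[:,:,::-1])
    p=eyes.camera_params(n); print(n,p)
E
```

```text
pics
0.0 [ 0.17547812 -0.52096001  0.23070903] [[ 9.47715813e-01  3.19115509e-01 -1.71848498e-04]
 [ 3.19115425e-01 -9.47714801e-01  1.41468140e-03]
 [ 2.88583409e-04 -1.39555544e-03 -9.99998985e-01]] 0.08516720531339737 [-8.37260967e+01  2.18414779e+01  7.43844410e+01 -9.34744645e-04
  8.38557270e+01 -1.23354463e+01]
side {'intrinsics': array([[485.13582392,   0.        , 317.61454439],
       [  0.        , 485.13582392, 238.44779393],
       [  0.        ,   0.        ,   1.        ]]), 'R': array([[-0.80599452, -0.59181437,  0.01133926],
       [-0.44987086,  0.60000621, -0.66152004],
       [ 0.38469344, -0.53828273, -0.74984176]]), 't': array([0.4762185, 0.3383522, 0.7716001])}
top {'intrinsics': array([[475.90805934,   0.        , 312.79246282],
       [  0.        , 475.90805934, 234.58735739],
       [  0.        ,   0.        ,   1.        ]]), 'R': array([[-0.01163223, -0.99975758,  0.01869399],
       [-0.98659979,  0.00843239, -0.16294095],
       [ 0.16274382, -0.02033885, -0.98645871]]), 't': array([-0.02733368,  0.57652602,  0.98905267])}
```

View pics/side0.png

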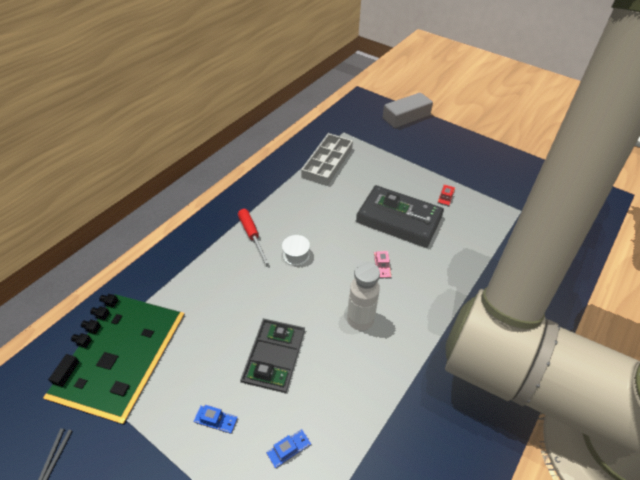

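View pics/top0.png

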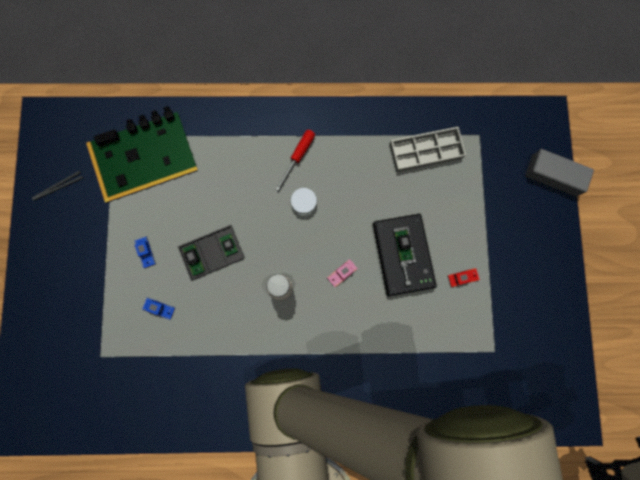

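```bash
cat > h.py <<'E'
import cv2,numpy as np
from rig import env,eyes
P={n:eyes.camera_params(n) for n in ('side','top')}
def proj(n,X):
    p=P[n]; c=p['R']@np.asarray(X,float)+p['t']; u=p['intrinsics']@c; return u[:2]/u[2]
def ray(n,uv,z):
    p=P[n]; d=p['R'].T@np.linalg.solve(p['intrinsics'],[uv[0],uv[1],1.]); o=-p['R'].T@p['t']
    return o+d*(z-o[2])/d[2]
def tri(a,b):  # top uv, side uv
    A=[]
    for n,uv in (('top',a),('side',b)):
        p=P[n]; M=p['intrinsics']@np.c_[p['R'],p['t']]
        A+= [uv[0]*M[2]-M[0], uv[1]*M[2]-M[1]]
    A=np.array(A); return np.linalg.lstsq(A[:,:3],-A[:,3],rcond=None)[0]
def crop(n,f,x0,y0,w,h,im=None,k=None):
    im=eyes.get_image(n) if im is None else im
    k=k or min(800//w,600//h)
    c=cv2.resize(im[y0:y0+h,x0:x0+w],None,fx=k,fy=k,interpolation=cv2.INTER_CUBIC)
    cv2.imwrite(f,np.ascontiguousarray(c))
E
python3 - <<'E'
from h import *
t=cv2.imread('pics/top0.png');s=cv2.imread('pics/side0.png')
crop('top','pics/tp.png',365,205,80,100,t,6)
crop('top','pics/tt.png',170,215,85,70,t,8)
crop('side','pics/sp.png',350,175,100,75,s,8)
crop('side','pics/st.png',235,310,80,85,s,7)
E
```

```text
(no output)
```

View pics/tp.png

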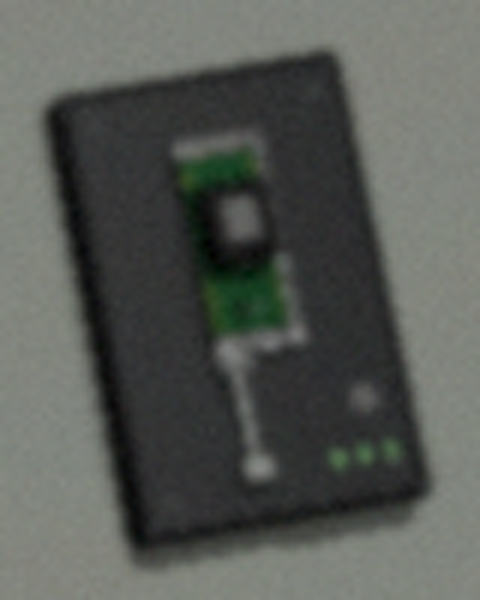

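View pics/tt.png

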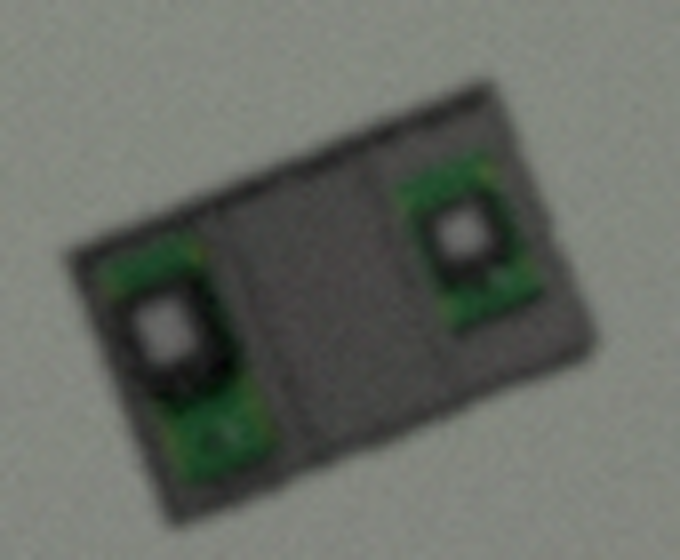

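View pics/sp.png

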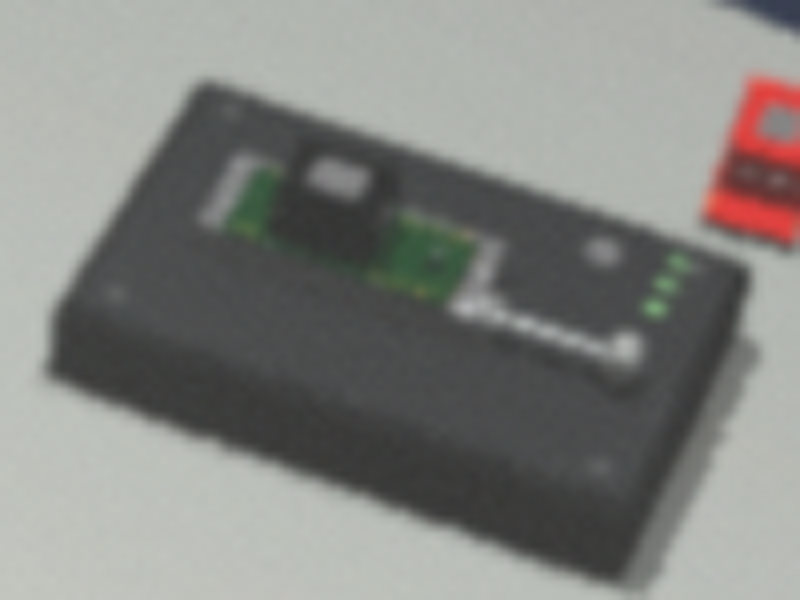

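View pics/st.png

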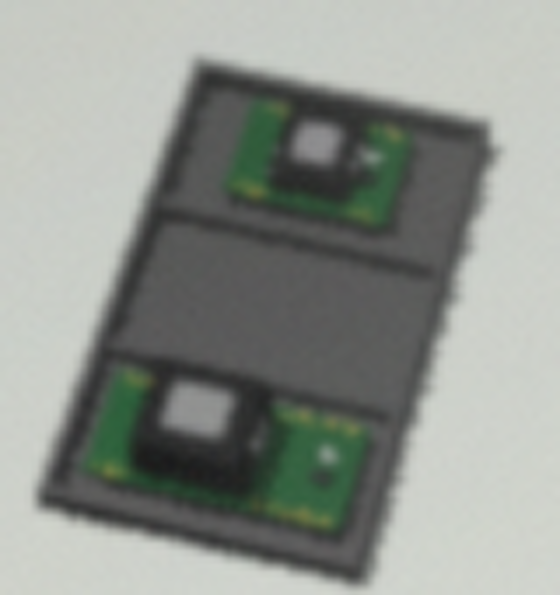

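```bash
cat > m.py <<'E'
from h import *
def blobs(im,mask,amin,roi):
    x0,y0,w,h=roi
    m=np.zeros(mask.shape,np.uint8); m[y0:y0+h,x0:x0+w]=mask[y0:y0+h,x0:x0+w]
    n,l,st,c=cv2.connectedComponentsWithStats(m)
    return [(c[i],st[i,4],(l==i)) for i in range(1,n) if st[i,4]>=amin]
def big(im,k=4): return cv2.resize(im,None,fx=k,fy=k,interpolation=cv2.INTER_CUBIC)
def green(im):
    b,g,r=[im[...,i].astype(int) for i in range(3)]
    return ((g-np.maximum(r,b))>22).astype(np.uint8)
E
python3 - <<'E'
from m import *
k=4
for n,rois in (('top',{'prog':(365,205,80,100),'tray':(170,215,85,70)}),('side',{'prog':(350,175,95,75),'tray':(235,310,80,85)})):
    im=cv2.imread(f'pics/{n}0.png')
    for r,(x,y,w,h) in rois.items():
        B=big(im[y:y+h,x:x+w],k)
        f=lambda c:((np.asarray(c)+.5)/k-.5+[x,y])
        print(n,r)
        for c,a,m in blobs(B,green(B),150,(0,0,B.shape[1],B.shape[0])):
            box=cv2.boxPoints(cv2.minAreaRect(np.argwhere(m)[:,::-1].astype(np.float32)))
            print(' green',f(c).round(2),a/16,f(box).round(2).tolist())
        hsv=cv2.cvtColor(B,cv2.COLOR_BGR2HSV)
        th=105
        for c,a,m in blobs(B,((hsv[...,2]>th)&(hsv[...,1]<40)).astype(np.uint8),60,(0,0,B.shape[1],B.shape[0])):
            print(' bright',f(c).round(2),a/16)
        print(hsv[...,2].max())
E
```

```text
top prog
 green [400.53 232.83] 39.75 [[394.7, 232.14], [405.33, 229.1], [406.57, 233.43], [395.94, 236.46]]
 green [405.51 254.86] 82.8125 [[399.11, 251.17], [410.5, 249.18], [412.08, 258.24], [400.69, 260.23]]
 bright [405.3  252.73] 3781.4375
 bright [403.17 263.38] 11.0625
 bright [407.75 282.17] 10.875
140
top tray
 green [225.12 237.5 ] 41.1875 [[218.61, 237.19], [229.95, 233.72], [231.26, 238.01], [219.92, 241.47]]
 green [188.67 247.69] 33.125 [[182.28, 247.34], [193.28, 244.11], [194.44, 248.03], [183.43, 251.27]]
 green [231.06 251.09] 35.875 [[224.25, 252.08], [234.44, 245.68], [237.24, 250.14], [227.05, 256.54]]
 green [196.7  268.44] 91.5625 [[189.09, 266.69], [200.18, 261.65], [204.01, 270.07], [192.91, 275.11]]
 bright [212.69 247.67] 3700.9375
141
side prog
 green [381.16 200.49] 15.6875 [[378.54, 202.75], [380.05, 195.94], [383.5, 196.71], [381.98, 203.51]]
 green [402.64 207.03] 40.625 [[397.83, 209.11], [400.57, 202.25], [408.2, 205.31], [405.46, 212.16]]
 bright [392.96 209.12] 3778.5
 bright [378.34 198.2 ] 32.0
 bright [391.88 196.73] 21.1875
 bright [416.09 213.81] 101.6875
 bright [424.96 205.98] 9.6875
226
side tray
 green [271.08 331.15] 56.125 [[266.96, 337.48], [267.9, 324.03], [274.79, 324.51], [273.85, 337.96]]
 green [288.71 335.33] 49.5625 [[282.94, 339.85], [287.88, 327.48], [293.7, 329.81], [288.75, 342.18]]
 green [251.26 370.92] 70.0 [[246.88, 362.88], [255.12, 362.88], [255.12, 378.12], [246.88, 378.12]]
 green [279.28 376.41] 138.0625 [[270.89, 382.37], [274.22, 367.73], [286.97, 370.62], [283.64, 385.26]]
 bright [275.39 348.92] 3770.4375
 bright [279.75 329.95] 28.25
 bright [262.76 368.01] 54.5625
214
```

```bash
python3 - <<'E'
from m import *
k=4
print('cam',[-P[n]['R'].T@P[n]['t'] for n in P])
T=cv2.imread('pics/top0.png');S=cv2.imread('pics/side0.png')
# labels: local bright centroid w/ soft weights within window
def lab(im,c,r,lo):
    x0,y0=int(c[0])-r,int(c[1])-r
    g=im[y0:y0+2*r+1,x0:x0+2*r+1].min(2).astype(float); w=np.clip(g-lo,0,None)
    yy,xx=np.mgrid[y0:y0+2*r+1,x0:x0+2*r+1]
    return np.array([(w*xx).sum(),(w*yy).sum()])/w.sum()
d_t=lab(T,(405,241.5),4,60); n_t=lab(T,(190.5,256.5),4,60); s_t=lab(T,(228,244.5),4,60); k_t=lab(T,(408,282),3,75)
d_s=lab(S,(392,196.7),4,90); n_s=lab(S,(262.7,368),6,90); s_s=lab(S,(279.7,330),4,90); k_s=lab(S,(428,218),3,110)
for nm,a,b,z in (('done',d_t,d_s,.0616),('next',n_t,n_s,.0276),('small',s_t,s_s,.0186),('knob',k_t,k_s,.039)):
    print(nm,a.round(2),b.round(2),'top',ray('top',a,z).round(4),'side',ray('side',b,z).round(4),'tri',tri(a,b).round(4))
E
```

```text
cam [array([0.2392148 , 0.49415854, 0.79700477]), array([ 0.40752029, -0.01207234,  1.07011029])]
done [404.74 240.89] [391.98 196.64] top [ 0.5585 -0.2305  0.0616] side [ 0.5584 -0.2302  0.0616] tri [ 0.5586 -0.2306  0.0611]
next [190.18 255.88] [262.78 368.02] top [0.5345 0.236  0.0276] side [0.5341 0.2361 0.0276] tri [0.5344 0.236  0.0272]
small [227.36 243.68] [279.75 329.96] top [0.5621 0.1566 0.0186] side [0.5617 0.1573 0.0186] tri [0.5623 0.1568 0.0174]
knob [407.74 282.09] [427.35 218.05] top [ 0.4715 -0.2381  0.039 ] side [ 0.4724 -0.2406  0.039 ] tri [ 0.4713 -0.2373  0.0424]
```

```bash
cat > sil.py <<'E'
from m import *
def sides(n,im,roi,th,heights,k=4):
    x,y,w,h=roi
    g=cv2.GaussianBlur(big(im[y:y+h,x:x+w].max(2),k),(0,0),2)
    m=(g<th).astype(np.uint8); m=cv2.morphologyEx(m,cv2.MORPH_CLOSE,np.ones((41,41)))
    cs,_=cv2.findContours(m,cv2.RETR_EXTERNAL,cv2.CHAIN_APPROX_NONE)
    c=max(cs,key=cv2.contourArea)[:,0].astype(np.float32)
    box=cv2.boxPoints(cv2.minAreaRect(c)); f=lambda c:((np.asarray(c)+.5)/k-.5+[x,y])
    out=[]
    for i in range(4):
        a,b=box[i],box[(i+1)%4]; d=(b-a)/np.linalg.norm(b-a); nn=np.array([-d[1],d[0]])
        s=(c-a)@d/np.linalg.norm(b-a); e=abs((c-a)@nn)
        sel=c[(s>.12)&(s<.88)&(e<16)]
        vx,vy,cx,cy=cv2.fitLine(sel,cv2.DIST_HUBER,0,.01,.01).ravel()
        L=np.linalg.norm(b-a)*.38
        p=f([[cx-vx*L,cy-vy*L],[cx+vx*L,cy+vy*L]])
        out.append(p)
    return out
E
python3 - <<'E'
from sil import *
for n in ('top',):
    im=cv2.imread(f'pics/{n}0.png')
    for nm,roi,zs in (('prog',(365,205,80,100),(0,.03)),('tray',(170,215,85,70),(0,.01))):
        b=im[roi[1]:roi[1]+roi[3],roi[0]:roi[0]+roi[2]].max(2); th=(int(np.percentile(b,10))+int(np.percentile(b,95)))/2
        print(nm,th)
        for p in sides(n,im,roi,th,zs):
            for z in zs:
                q=[ray(n,u,z)[:2] for u in p]; d=q[1]-q[0]
                print(' z',z,'mid',np.mean(q,0).round(4),'dir',np.degrees(np.arctan2(d[1],d[0])).round(2), 'len',np.linalg.norm(d).round(3))
E
```

```text
prog 89.5
 z 0 mid [ 0.6238 -0.2259] dir -80.55 len 0.092
 z 0.03 mid [ 0.6177 -0.2199] dir -80.55 len 0.09
 z 0 mid [ 0.5455 -0.2981] dir -170.66 len 0.14
 z 0.03 mid [ 0.5416 -0.2901] dir -170.66 len 0.136
 z 0 mid [ 0.4454 -0.2543] dir -81.27 len 0.09
 z 0.03 mid [ 0.4444 -0.2475] dir -81.27 len 0.087
 z 0 mid [ 0.523  -0.1824] dir -170.82 len 0.14
 z 0.03 mid [ 0.5197 -0.1777] dir -170.82 len 0.136
tray 97.5Traceback (most recent call last):
  File "<stdin>", line 7, in <module>
  File "sil.py", line 14, in sides
    vx,vy,cx,cy=cv2.fitLine(sel,cv2.DIST_HUBER,0,.01,.01).ravel()
                ~~~~~~~~~~~^^^^^^^^^^^^^^^^^^^^^^^^^^^^^^
cv2.error: OpenCV(4.12.0) /io/opencv/modules/imgproc/src/linefit.cpp:50: error: (-215:Assertion failed) count > 0 in function 'fitLine2D_wods'
```

```bash
python3 - <<'E'
from sil import *
im=cv2.imread('pics/top0.png')
print(ray('top',(403.17,263.4),.039),ray('top',(407.74,282.1),.039))
for th in (85,90,95):
  print(th)
  for p in sides('top',im,(172,218,78,64),th,0):
    for z in (0,.01):
        q=[ray('top',u,z)[:2] for u in p]; d=q[1]-q[0]
        print(' z',z,'mid',np.mean(q,0).round(4),'dir',np.degrees(np.arctan2(d[1],d[0])).round(2))
# socket bright outline in programmer frame: rectified top-down plot at z=.042
yaw=np.radians(9.25); c,s=np.cos(yaw),np.sin(yaw); ex=np.array([c,s]);ey=np.array([-s,c])
o=np.array([.5585,-.2305])
def rect(im,n,o,z,f,xr=(-.1,.05),yr=(-.04,.04),sc=4000):
    w=int((yr[1]-yr[0])*sc);h=int((xr[1]-xr[0])*sc)
    src=[];dst=[]
    for xx in xr:
        for yy in yr:
            X=o+ex*xx+ey*yy; src.append(proj(n,[*X,z])); dst.append([(yr[1]-yy)*sc,(xr[1]-xx)*sc])
    H=cv2.getPerspectiveTransform(np.float32(src),np.float32(dst))
    r=cv2.warpPerspective(im,H,(w,h),flags=cv2.INTER_CUBIC)
    for a in np.arange(-.1,.051,.01):
        cv2.line(r,(0,int((xr[1]-a)*sc)),(8 if abs(a)>1e-6 else 20,int((xr[1]-a)*sc)),(0,255,255),1)
        cv2.line(r,(int((yr[1]-a)*sc),0),(int((yr[1]-a)*sc),8 if abs(a)>1e-6 else 20),(0,255,255),1)
    cv2.imwrite(f,r)
rect(im,'top',o,.042,'pics/rect1.png')
E
```

```text
[ 0.51221653 -0.22985738  0.039     ] [ 0.47143609 -0.23806774  0.039     ]
85
 z 0 mid [0.5833 0.2148] dir -67.54
 z 0.01 mid [0.5817 0.2127] dir -67.54
 z 0 mid [0.5651 0.1355] dir -157.7
 z 0.01 mid [0.5637 0.1341] dir -157.7
 z 0 mid [0.4826 0.2182] dir -51.05
 z 0.01 mid [0.4819 0.216 ] dir -51.05
 z 0 mid [0.5151 0.2527] dir -157.63
 z 0.01 mid [0.5141 0.2502] dir -157.63
90
 z 0 mid [0.5838 0.2145] dir -67.57
 z 0.01 mid [0.5822 0.2124] dir -67.57
 z 0 mid [0.5613 0.1332] dir -157.51
 z 0.01 mid [0.5599 0.1319] dir -157.51
 z 0 mid [0.4822 0.2173] dir -59.86
 z 0.01 mid [0.4815 0.2152] dir -59.86
 z 0 mid [0.5177 0.2542] dir -157.93
 z 0.01 mid [0.5167 0.2517] dir -157.93
95
 z 0 mid [0.5841 0.2148] dir -67.57
 z 0.01 mid [0.5825 0.2127] dir -67.57
 z 0 mid [0.5655 0.1345] dir -157.67
 z 0.01 mid [0.5641 0.1332] dir -157.67
 z 0 mid [0.4815 0.2176] dir -71.94
 z 0.01 mid [0.4808 0.2155] dir -71.94
 z 0 mid [0.5179 0.2547] dir -157.98
 z 0.01 mid [0.5168 0.2522] dir -157.98
```

View pics/rect1.png

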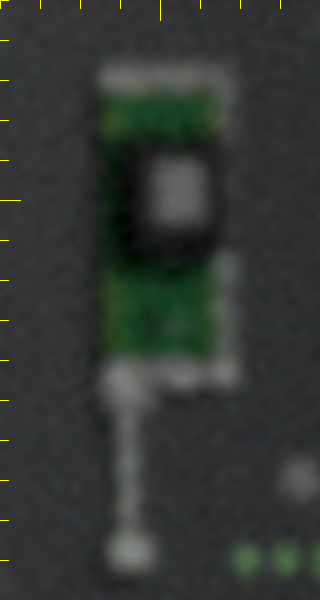

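```bash
cat > g.py <<'E'
from h import *
from scipy.spatial.transform import Rotation as Ro
YP=9.25; YT=22.35
def ax(y): y=np.radians(y); return np.array([np.cos(y),np.sin(y),0]),np.array([-np.sin(y),np.cos(y),0])
def down(y):
    x,yy=ax(y); return np.c_[x,-yy,[0,0,-1]]
KN=np.array([.4715,-.2378,.039]); ex,ey=ax(YP); HG=KN+.04*ex
DONE=np.array([.5585,-.2305,.0526]); NEXT=np.array([.5345,.236,.0186])
def d(*targets):
    s=env.observe(); p,R=s['position'],s['tool_rot']
    print('t %.2f'%s['time_s'],'pos',p.round(4),'F',s['ft_force'].round(1),'w',round(s['grip_width'],4),'q',s['q'].round(0))
    for X,y in targets:
        v=R.T@(np.asarray(X)-p)/.75; r=Ro.from_matrix(R.T@down(y)).as_rotvec()/np.pi
        print(np.r_[v,r].round(4).tolist())
E
python3 - <<'E'
from g import *
d(([.4715,-.2378,.10],YP))
E
```

```text
t 0.10 pos [ 0.1755 -0.521   0.2308] F [ 0.3  1.1 -0.3] w 0.0852 q [-84.  22.  74.  -0.  84. -12.]
[0.4945, -0.2316, 0.1748, -0.0004, -0.0001, 0.052]
```

{"fn": "jog_arm", "kwargs": {"deltas": [0.25,-0.116,0.04,0,0,0.026,0.06,0.4945,-0.2316,0.1,0,0,0.052,0.06,0.4945,-0.2316,0.1,0,0,0.052,0.06,0.4945,-0.2316,0.1,0,0,0.052,0.06,0.4945,-0.2316,0.1,0,0,0.052,0.06,0.4945,-0.2316,0.1,0,0,0.052,0.06,0.4945,-0.2316,0.14,0,0,0.052,0.06,0.4945,-0.2316,0.1748,0,0,0.052,0.06,0.4945,-0.2316,0.1748,0,0,0.052,0.06,0.4945,-0.2316,0.1748,0,0,0.052,0.06,0.4945,-0.2316,0.1748,0,0,0.052,0.06,0.4945,-0.2316,0.1748,0,0,0.052,0.06], "grip_force": 20}}

```text
time_s: 1.1
position: [0.4724, -0.235, 0.0977]
tool_rot: [[0.986, 0.165, -0.003], [0.165, -0.986, 0.004], [-0.003, -0.004, -1.0]]
ft_force: [0.6, 0.6, -0.7]
grip_width: 0.0404
```

```bash
python3 - <<'E'
from g import *
d(([.4715,-.2378,.10],YP),([.4715,-.2378,.033],YP))
t=eyes.get_image('top')[:,:,::-1];s=eyes.get_image('side')[:,:,::-1]
a=cv2.resize(t[185:335,330:480],None,fx=2.66,fy=2.66,interpolation=cv2.INTER_CUBIC)
b=cv2.resize(s[115:265,350:500],None,fx=2.66,fy=2.66,interpolation=cv2.INTER_CUBIC)
cv2.imwrite('pics/a1.png',np.hstack([a,b]))
E
```

```text
t 1.10 pos [ 0.4724 -0.235   0.0977] F [ 0.6  0.6 -0.7] w 0.0404 q [-39.  28.  89.   0.  63.  41.]
[-0.0018, 0.0035, -0.0031, -0.0013, 0.0009, 0.0012]
[-0.0016, 0.0038, 0.0863, -0.0013, 0.0009, 0.0012]
```

View pics/a1.png

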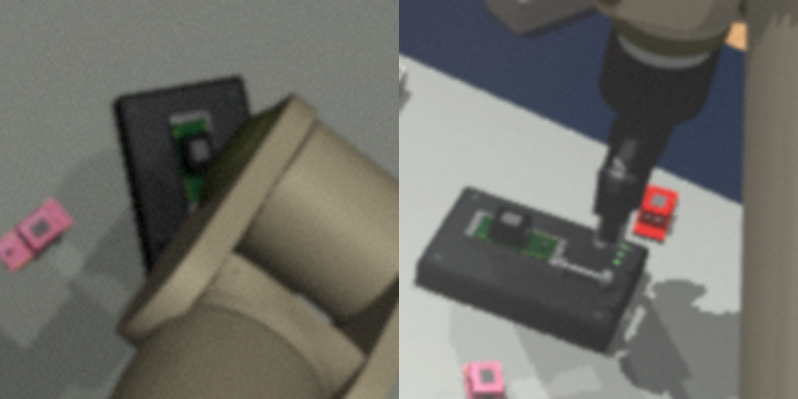

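```bash
python3 - <<'E'
from g import *
d(([.4715,-.2378,.10],YP),([.4715,-.2378,.033],YP))
E
```

```text
t 1.20 pos [ 0.4715 -0.238   0.1   ] F [-0.7 -0.7  0.2] w 0.0402 q [-40.  27.  89.  -0.  63.  41.]
[0.0, -0.0003, -0.0001, -0.0002, 0.0003, 0.0004]
[0.0001, -0.0002, 0.0893, -0.0002, 0.0003, 0.0004]
```

{"fn": "jog_arm", "kwargs": {"deltas": [0,0,0.03,0,0,0,0.06,0,0,0.055,0,0,0,0.06,0,0,0.075,0,0,0,0.06,0,0,0.089,0,0,0,0.06,0,0,0.089,0,0,0,0.06,0,0,0.089,0,0,0,0.06]}}

```text
time_s: 1.7
position: [0.4712, -0.2394, 0.0341]
tool_rot: [[0.987, 0.159, 0.0], [0.159, -0.987, -0.0], [0.0, 0.0, -1.0]]
ft_force: [-0.1, 0.4, 0.1]
grip_width: 0.0402
```

```bash
python3 - <<'E'
from g import *
d(([.4715,-.2378,.033],YP))
s=eyes.get_image('side')[:,:,::-1]
crop('side','pics/a2.png',370,140,120,100,s,6)
E
```

```text
t 1.70 pos [ 0.4712 -0.2394  0.0341] F [-0.1  0.4  0.1] w 0.0402 q [-40.  33.  93.  -0.  54.  41.]
[0.0008, -0.002, 0.0015, 0.0001, -0.0001, -0.0005]
```

View pics/a2.png

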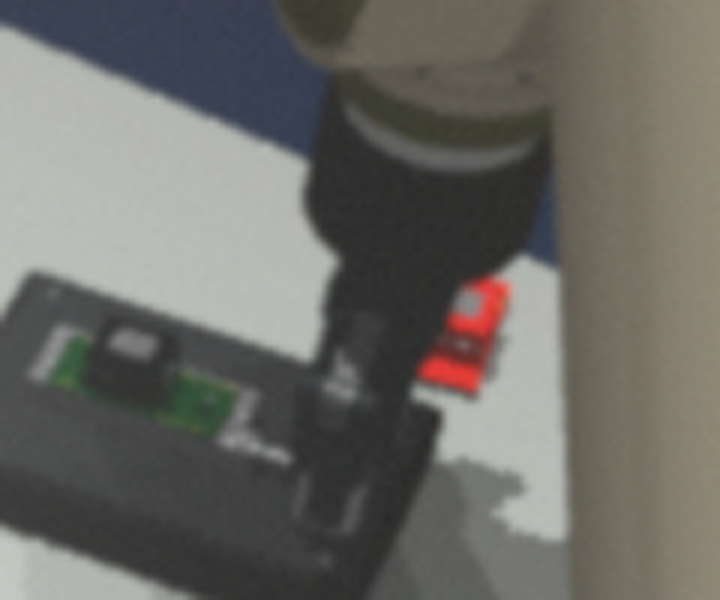

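{"fn": "jog_arm", "kwargs": {"deltas": [0,0,0,0,0,0,0.06,0,0,0,0,0,0,1,0,0,0,0,0,0,1,0,0,0,0,0,0,1,0,0,0,0,0,0,1,0,0,0,0,0,0,1]}}

```text
time_s: 2.25
position: [0.4712, -0.2364, 0.0334]
tool_rot: [[0.987, 0.161, -0.001], [0.161, -0.987, 0.003], [-0.001, -0.004, -1.0]]
ft_force: [0.5, 8.2, 2.5]
grip_width: 0.0092
```

```bash
python3 - <<'E'
from g import *
d(([.4715,-.2378,.033],YP))
E
```

```text
t 2.25 pos [ 0.4712 -0.2364  0.0334] F [0.5 8.2 2.5] w 0.0092 q [-40.  33.  93.   0.  54.  41.]
[0.0001, 0.002, 0.0006, -0.0012, 0.0002, -0.0]
```

{"fn": "jog_arm", "kwargs": {"deltas": [0,-0.002,0,0,0,0,1,0.0004,-0.002,-0.0064,0,0,0,1,0.0015,-0.002,-0.0127,0,0,0,1,0.0034,-0.002,-0.0188,0,0,0,1,0.006,-0.002,-0.0246,0,0,0,1,0.0093,-0.002,-0.0301,0,0,0,1,0.0132,-0.002,-0.0352,0,0,0,1,0.0177,-0.002,-0.0397,0,0,0,1,0.0177,-0.002,-0.0397,0,0,0,1]}}

```text
time_s: 3.0
position: [0.4844, -0.234, 0.0639]
tool_rot: [[0.987, 0.161, -0.001], [0.161, -0.987, 0.001], [-0.001, -0.001, -1.0]]
ft_force: [-3.0, 5.5, -0.8]
grip_width: 0.0087
```

```bash
python3 - <<'E'
from g import *
d(([.4715,-.2378,.033],YP))
s=eyes.get_image('side')[:,:,::-1]
crop('side','pics/a3.png',370,140,120,100,s,6)
E
```

```text
t 3.00 pos [ 0.4844 -0.234   0.0639] F [-3.   5.5 -0.8] w 0.0087 q [-38.  31.  90.   0.  59.  42.]
[-0.0178, 0.0022, 0.0412, -0.0004, 0.0002, 0.0001]
```

View pics/a3.png

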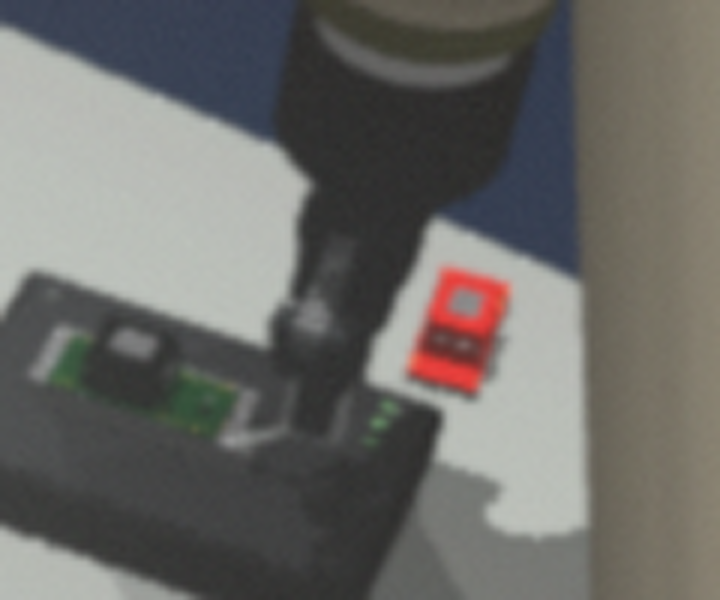

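{"fn": "jog_arm", "kwargs": {"deltas": [0.005,-0.001,-0.004,0,0,0,1,0.0105,-0.001,-0.0073,0,0,0,1,0.0163,-0.001,-0.01,0,0,0,1,0.0224,-0.001,-0.012,0,0,0,1,0.0276,-0.001,-0.013,0,0,0,1,0.03,-0.001,-0.013,0,0,0,1,0.03,-0.001,-0.013,0,0,0,1,0.03,-0.001,-0.013,0,0,0,1]}}

```text
time_s: 3.72
position: [0.5072, -0.2302, 0.074]
tool_rot: [[0.987, 0.161, 0.001], [0.161, -0.987, -0.0], [0.001, 0.001, -1.0]]
ft_force: [-2.9, 4.9, 3.7]
grip_width: 0.0088
```

```bash
python3 - <<'E'
from g import *
d(([.4715,-.2378,.033],YP))
s=eyes.get_image('side')[:,:,::-1]
crop('side','pics/a4.png',370,140,120,100,s,6)
E
```

```text
t 3.72 pos [ 0.5072 -0.2302  0.074 ] F [-2.9  4.9  3.7] w 0.0088 q [-37.  32.  86.   0.  62.  44.]
[-0.0487, 0.0023, 0.0546, 0.0002, -0.0004, 0.0001]
```

View pics/a4.png

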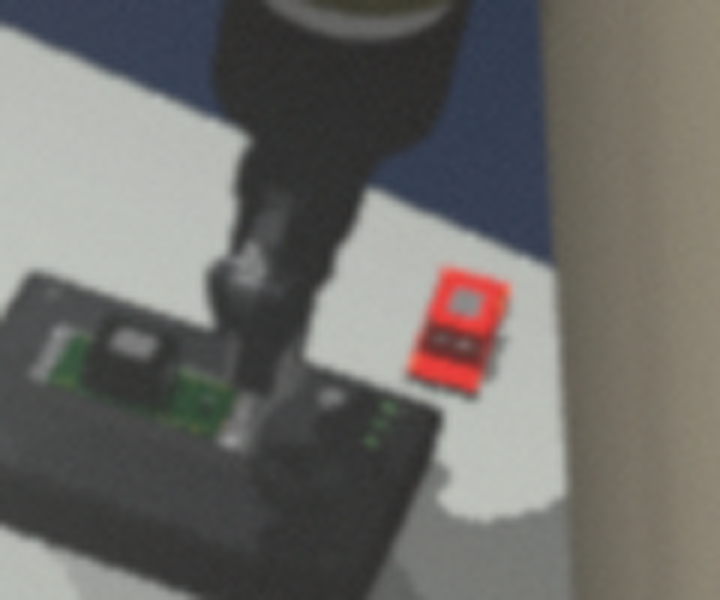

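{"fn": "jog_arm", "kwargs": {"deltas": [0,0,0,0,0,0,0.3,0,0,0,0,0,0,0.3,0,0,0,0,0,0,0.3,0,0,-0.03,0,0,0,0.3,0,0,-0.08,0,0,0,0.3,0,0,-0.12,0,0,0,0.06,0,0,-0.12,0,0,0,0.06,0,0,-0.12,0,0,0,0.06]}}

```text
time_s: 4.43
position: [0.5073, -0.2309, 0.1646]
tool_rot: [[0.987, 0.161, 0.004], [0.161, -0.987, -0.003], [0.003, 0.003, -1.0]]
ft_force: [-0.3, 0.6, -0.4]
grip_width: 0.04
```

```bash
python3 - <<'E'
from g import *
s=eyes.get_image('side')[:,:,::-1]
crop('side','pics/a5.png',350,140,120,100,s,6)
X=DONE.copy(); X[2]=.15
d((X,YP+90),(X,YP-90))
E
```

```text
t 4.48 pos [ 0.5066 -0.2305  0.1631] F [-0.1  0.1 -0.1] w 0.04 q [-37.  26.  80.  -0.  74.  44.]
[0.0683, 0.0111, 0.0175, 0.0004, 0.0, -0.5]
[0.0683, 0.0111, 0.0175, 0.0, -0.0004, 0.5]
```

View pics/a5.png

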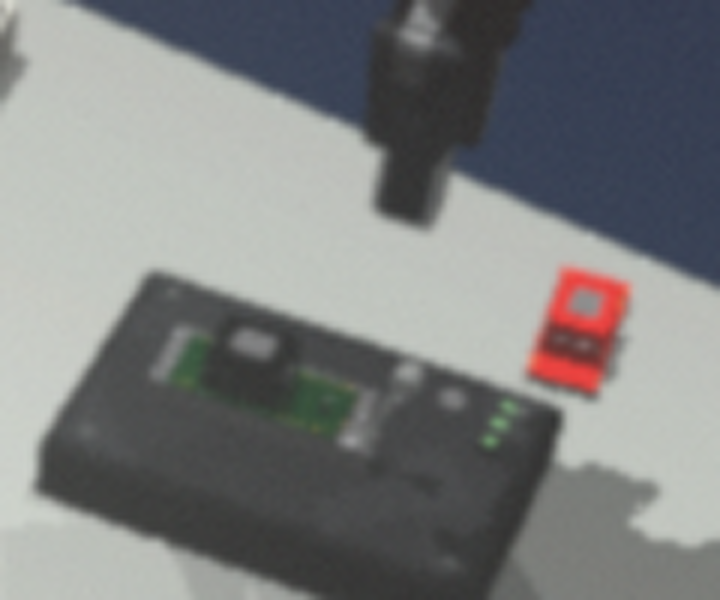

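{"fn": "jog_arm", "kwargs": {"deltas": [0.0683,0.0111,0.0175,0,0,-0.5,-0.08,0.0683,0.0111,0.0175,0,0,-0.5,-0.08,0.0683,0.0111,0.0175,0,0,-0.5,-0.08,0.0683,0.0111,0.0175,0,0,-0.5,-0.08,0.0683,0.0111,0.0175,0,0,-0.5,-0.08,0.0683,0.0111,0.0175,0,0,-0.5,-0.08,0.0683,0.0111,0.0175,0,0,-0.5,-0.08,0.0683,0.0111,0.0175,0,0,-0.5,-0.08,0.0683,0.0111,0.0175,0,0,-0.5,-0.08,0.0683,0.0111,0.0175,0,0,-0.5,-0.08,0.0683,0.0111,0.0175,0,0,-0.5,-0.08,0.0683,0.0111,0.0175,0,0,-0.5,-0.08]}}

```text
time_s: 5.48
position: [0.558, -0.2301, 0.1481]
tool_rot: [[-0.096, 0.995, -0.002], [0.995, 0.096, 0.002], [0.002, -0.002, -1.0]]
ft_force: [0.1, -0.7, 0.1]
grip_width: 0.0467
```

```bash
python3 - <<'E'
from g import *
X=DONE.copy(); X[2]=.08
d((X,YP+90))
K=np.array([.4715,-.2363,.039]); H=K+.04*ex
for a in (1.1,1.3,1.45): print(a,proj('side',H-ex*.04*np.cos(a)+[0,0,.04*np.sin(a)]))
E
```

```text
t 5.48 pos [ 0.558  -0.2301  0.1481] F [ 0.1 -0.7  0.1] w 0.0467 q [-34.  31.  73.  -0.  76. -39.]
[-0.0008, 0.0008, 0.0908, -0.0007, -0.0006, -0.0206]
1.1 [419.95891748 204.31011791]
1.3 [416.85234432 202.19145036]
1.45 [414.31379384 200.89725052]
```

```bash
python3 - <<'E'
from g import *
K=np.array([.4715,-.2363,.039]); H=K+.04*ex
print('shut',proj('side',K))
im=eyes.get_image('side')[:,:,::-1]
crop('side','pics/a6.png',355,150,100,75,im,8)
X=DONE.copy(); X[2]=.08
d((X,YP+90))
E
```

```text
shut [426.77914141 219.36307663]
t 5.53 pos [ 0.558  -0.2301  0.1481] F [ 0.3 -0.3  0.3] w 0.0461 q [-34.  31.  73.  -0.  76. -40.]
[-0.0008, 0.0008, 0.0908, -0.0007, -0.0006, -0.0182]
```

View pics/a6.png

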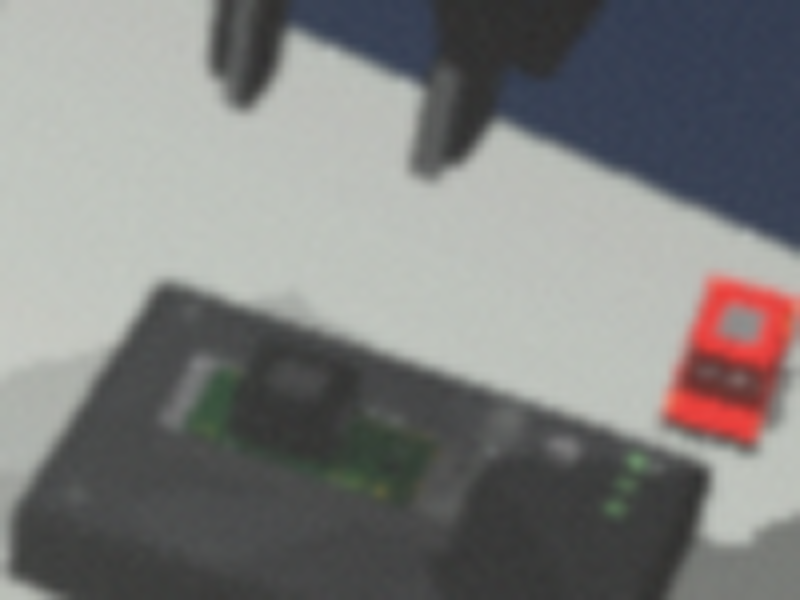

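```bash
python3 - <<'E'
from g import *
K=np.array([.4715,-.2363,.039]); H=K+.04*ex
X=H-.006*ex; X[2]=.12; Y=X.copy(); Y[2]=.073
d((X,YP+90),(Y,YP+90))
E
```

```text
t 5.53 pos [ 0.558  -0.2301  0.1481] F [ 0.3 -0.3  0.3] w 0.0461 q [-34.  31.  73.  -0.  76. -40.]
[0.0063, -0.0702, 0.0376, -0.0007, -0.0006, -0.0182]
[0.0062, -0.0701, 0.1003, -0.0007, -0.0006, -0.0182]
```

{"fn": "jog_arm", "kwargs": {"deltas": [0.0063,-0.0702,0.0376,0,0,-0.02,-0.08,0.0063,-0.0702,0.0376,0,0,-0.02,-0.08,0.0063,-0.0702,0.0376,0,0,-0.02,-0.08,0.0063,-0.0702,0.0376,0,0,-0.02,-0.08]}}

```text
time_s: 5.87
position: [0.5049, -0.2303, 0.1207]
tool_rot: [[-0.15, 0.989, -0.002], [0.989, 0.15, 0.001], [0.002, -0.002, -1.0]]
ft_force: [0.0, -0.4, 0.2]
grip_width: 0.046
```

```bash
python3 - <<'E'
from g import *
K=np.array([.4715,-.2363,.039]); H=K+.04*ex
Y=H-.006*ex;  Y[2]=.073
eyes.get_image('top')
d((Y,YP+90))
E
```

```text
t 5.92 pos [ 0.5058 -0.2305  0.1213] F [ 0.3  0.  -0.5] w 0.0463 q [-37.  28.  83.   0.  69. -45.]
[-0.0003, -0.001, 0.0644, -0.0001, -0.0001, -0.0033]
```

{"fn": "jog_arm", "kwargs": {"deltas": [0,-0.001,0.03,0,0,-0.0033,-0.08,0,-0.001,0.0644,0,0,-0.0033,-0.08,0,-0.001,0.0644,0,0,-0.0033,-0.08,0,-0.001,0.0644,0,0,-0.0033,0.3,0,-0.001,0.0644,0,0,-0.0033,0.5,0,-0.001,0.0644,0,0,-0.0033,0.65,0,-0.001,0.0644,0,0,-0.0033,0.76,0,-0.001,0.0644,0,0,-0.0033,0.76,0,-0.001,0.0644,0,0,-0.0033,0.76], "grip_force": 20}}

```text
time_s: 6.67
position: [0.5049, -0.2306, 0.074]
tool_rot: [[-0.163, 0.987, 0.001], [0.987, 0.163, -0.001], [-0.001, 0.001, -1.0]]
ft_force: [-1.8, -0.3, 1.5]
grip_width: 0.0104
```

```bash
python3 - <<'E'
from g import *
s=eyes.get_image('side')[:,:,::-1]
d()
crop('side','pics/a7.png',370,140,120,100,s,6)
E
```

```text
t 6.72 pos [ 0.5049 -0.2306  0.0739] F [-2.6 -0.4  1.5] w 0.0102 q [-37.  32.  87.  -0.  62. -46.]
```

View pics/a7.png

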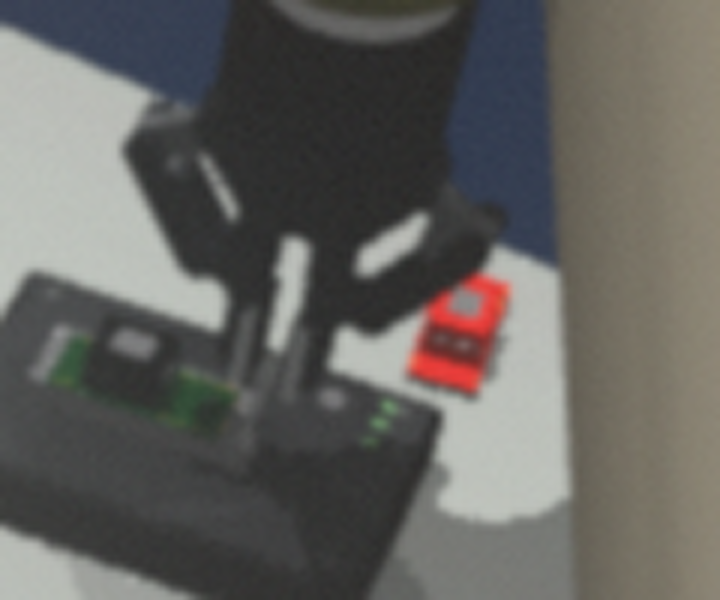

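{"fn": "jog_arm", "kwargs": {"deltas": [0,0,0,0,0,0,0.4,0,0,0,0,0,0,0.4,0,0,0,0,0,0,0.4,0,0,-0.04,0,0,0,0.4,0,0,-0.08,0,0,0,-0.08,0,0,-0.08,0,0,0,-0.08,0,0,-0.08,0,0,0,-0.08]}}

```text
time_s: 7.3
position: [0.5054, -0.2307, 0.1346]
tool_rot: [[-0.163, 0.987, 0.003], [0.987, 0.163, -0.002], [-0.002, 0.002, -1.0]]
ft_force: [-0.0, -0.5, -0.3]
grip_width: 0.046
```

```bash
python3 - <<'E'
from g import *
s=eyes.get_image('side')[:,:,::-1]
crop('side','pics/a8.png',355,150,100,75,s,8)
X=DONE.copy(); X[2]=.12;Y=X.copy();Y[2]=.046
d((X,YP+90),(Y,YP+90))
E
```

```text
t 7.35 pos [ 0.5048 -0.2303  0.1333] F [-0.1  0.6 -0.2] w 0.046 q [-37.  27.  82.   0.  70. -46.]
[-0.0119, 0.0706, 0.0178, 0.0001, 0.0001, 0.0008]
[-0.0119, 0.0705, 0.1165, 0.0001, 0.0001, 0.0008]
```

View pics/a8.png

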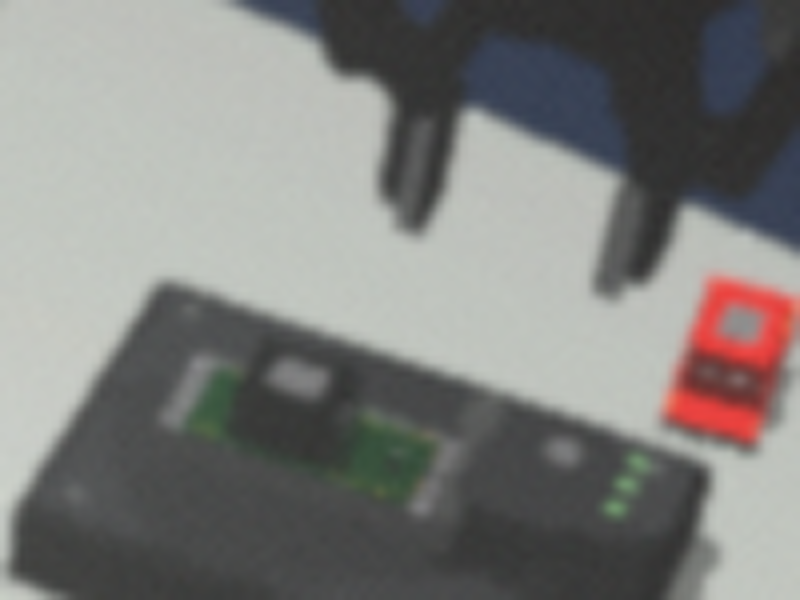

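{"fn": "jog_arm", "kwargs": {"deltas": [-0.0119,0.0706,0.0178,0,0,0,-0.08,-0.0119,0.0706,0.0178,0,0,0,-0.08,-0.0119,0.0706,0.0178,0,0,0,-0.08,-0.0119,0.0706,0.04,0,0,0,-0.08,-0.0119,0.0706,0.07,0,0,0,-0.08,-0.0119,0.0706,0.095,0,0,0,-0.08,-0.0119,0.0706,0.11,0,0,0,-0.08,-0.0119,0.0706,0.1165,0,0,0,-0.08,-0.0119,0.0706,0.1165,0,0,0,-0.08,-0.0119,0.0706,0.1165,0,0,0,-0.08]}}

```text
time_s: 8.18
position: [0.5586, -0.2308, 0.0465]
tool_rot: [[-0.163, 0.987, 0.0], [0.987, 0.163, -0.0], [-0.0, 0.0, -1.0]]
ft_force: [0.8, 0.4, 1.2]
grip_width: 0.0462
```

```bash
python3 - <<'E'
from g import *
s=eyes.get_image('side')[:,:,::-1]
crop('side','pics/a9.png',355,150,100,75,s,8)
Y=DONE.copy();Y[2]=.046
d((Y,YP+90))
E
```

```text
t 8.23 pos [ 0.5588 -0.2309  0.0469] F [-0.8  0.7  0.1] w 0.0462 q [-34.  38.  80.   0.  63. -43.]
[0.0006, -0.0003, 0.0012, 0.0003, 0.0003, 0.0008]
```

View pics/a9.png

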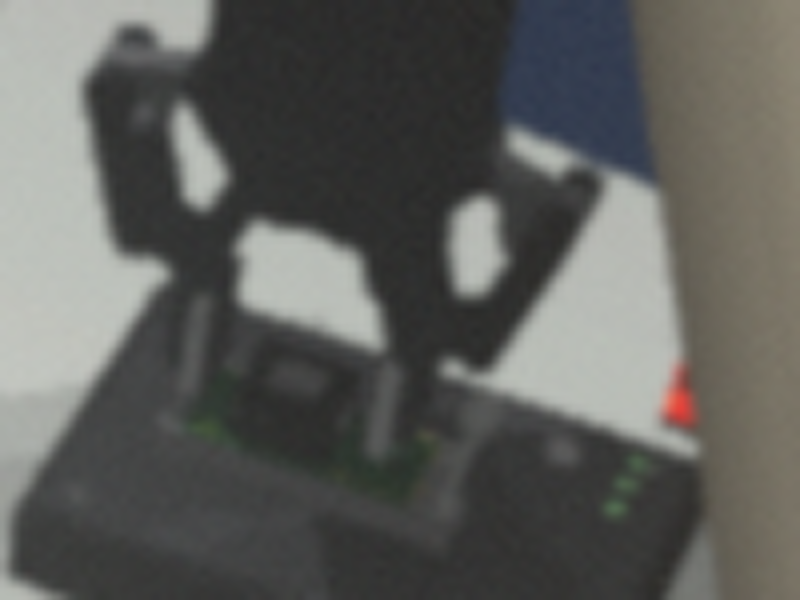

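{"fn": "jog_arm", "kwargs": {"deltas": [0,0,0,0,0,0,0.15,0,0,0,0,0,0,0.25,0,0,0,0,0,0,0.4,0,0,0,0,0,0,0.6,0,0,0,0,0,0,0.6,0,0,0,0,0,0,0.6], "grip_force": 35}}

```text
time_s: 8.73
position: [0.5589, -0.2309, 0.047]
tool_rot: [[-0.163, 0.987, 0.001], [0.987, 0.163, -0.001], [-0.001, 0.001, -1.0]]
ft_force: [-0.4, -0.5, 5.9]
grip_width: 0.0294
```

```bash
python3 - <<'E'
from g import *
Y=DONE.copy();Y[2]=.046
d((Y,YP+90))
eyes.get_image('top')
d()
E
```

```text
t 8.73 pos [ 0.5589 -0.2309  0.047 ] F [-0.4 -0.5  5.9] w 0.0294 q [-34.  38.  80.  -0.  63. -43.]
[0.0006, -0.0004, 0.0013, 0.0004, 0.0004, 0.0008]
t 8.78 pos [ 0.5589 -0.2309  0.047 ] F [-1.   1.1  7. ] w 0.029 q [-34.  38.  80.  -0.  63. -43.]
```

{"fn": "jog_arm", "kwargs": {"deltas": [0,0,-0.005,0,0,0,0.6,0,0,-0.012,0,0,0,0.6,0,0,-0.02,0,0,0,0.6,0,0,-0.035,0,0,0,0.6,0,0,-0.055,0,0,0,0.6,0,0,-0.08,0,0,0,0.6,0,0,-0.08,0,0,0,0.6,0,0,-0.08,0,0,0,0.6]}}

```text
time_s: 9.45
position: [0.5589, -0.2307, 0.1072]
tool_rot: [[-0.163, 0.987, 0.002], [0.987, 0.163, -0.001], [-0.002, 0.002, -1.0]]
ft_force: [-0.4, 1.1, -0.2]
grip_width: 0.0289
```

```bash
python3 - <<'E'
from g import *
s=eyes.get_image('side')[:,:,::-1]
crop('side','pics/a10.png',345,125,120,100,s,6)
d(([.5589,-.2309,.23],YP+90),([.5505,.197,.23],YT+90))
E
```

```text
t 9.50 pos [ 0.5584 -0.2305  0.1061] F [-0.5 -0.5 -0.5] w 0.029 q [-34.  33.  76.   0.  70. -43.]
[-0.0007, 0.0006, -0.1652, 0.0, 0.0, 0.0008]
[0.564, 0.0826, -0.1652, 0.0, 0.0, -0.072]
```

View pics/a10.png

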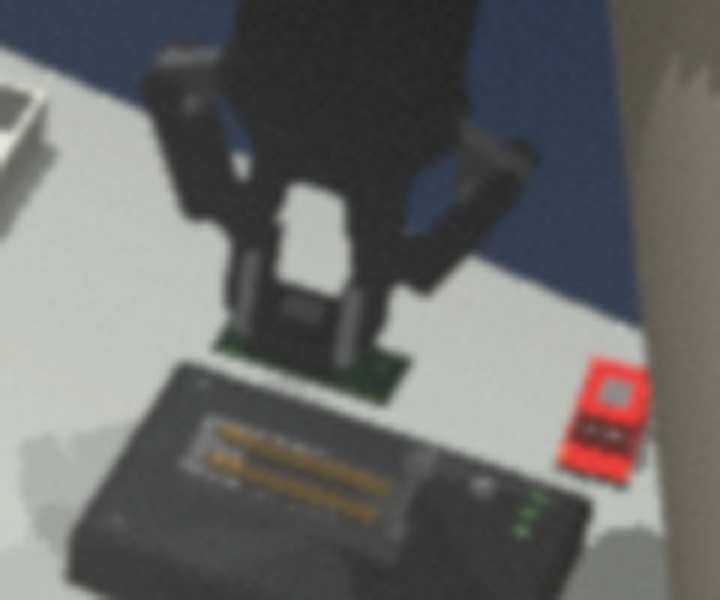

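{"fn": "jog_arm", "kwargs": {"deltas": [0,0,-0.05,0,0,0,0.6,0,0,-0.1,0,0,0,0.6,0,0,-0.14,0,0,0,0.6,0.03,0.004,-0.165,0,0,0,0.6,0.07,0.01,-0.165,0,0,0,0.6,0.12,0.018,-0.165,0,0,-0.01,0.6,0.17,0.025,-0.165,0,0,-0.02,0.6,0.22,0.032,-0.165,0,0,-0.03,0.6,0.27,0.04,-0.165,0,0,-0.04,0.6,0.32,0.047,-0.165,0,0,-0.05,0.6,0.37,0.055,-0.165,0,0,-0.06,0.6,0.41,0.06,-0.165,0,0,-0.072,0.6]}}

```text
time_s: 10.5
position: [0.552, 0.0827, 0.2287]
tool_rot: [[-0.383, 0.924, -0.002], [0.924, 0.383, 0.001], [0.001, -0.002, -1.0]]
ft_force: [0.2, -0.1, 0.6]
grip_width: 0.0292
```

```bash
python3 - <<'E'
from g import *
s=eyes.get_image('side')[:,:,::-1];t=eyes.get_image('top')[:,:,::-1]
cv2.imwrite('pics/t_empty.png',t); cv2.imwrite('pics/s_empty.png',s)
d(([.5505,.197,.23],YT+90),([.5505,.197,.08],YT+90))
E
```

```text
t 10.60 pos [0.5518 0.0841 0.2288] F [-0.4 -0.2 -0.7] w 0.0289 q [ -4.  23.  73.   0.  84. -26.]
[0.1395, 0.0565, -0.0015, -0.0005, -0.0006, 0.0019]
[0.1391, 0.0569, 0.1985, -0.0005, -0.0006, 0.0019]
```

{"fn": "jog_arm", "kwargs": {"deltas": [0.035,0.014,0,0,0,0.001,0.6,0.075,0.03,0,0,0,0.002,0.6,0.115,0.046,0,0,0,0.002,0.6,0.1393,0.0567,0.02,0,0,0.002,0.6,0.1393,0.0567,0.06,0,0,0.002,0.6,0.1393,0.0567,0.11,0,0,0.002,0.6,0.1393,0.0567,0.16,0,0,0.002,0.6,0.1393,0.0567,0.1985,0,0,0.002,0.6,0.1393,0.0567,0.1985,0,0,0.002,0.6,0.1393,0.0567,0.1985,0,0,0.002,0.6]}}

```text
time_s: 11.43
position: [0.552, 0.1923, 0.08]
tool_rot: [[-0.374, 0.928, -0.003], [0.928, 0.374, -0.001], [0.001, -0.003, -1.0]]
ft_force: [0.5, 0.7, 0.2]
grip_width: 0.0289
```

```bash
python3 - <<'E'
from g import *
s=eyes.get_image('side')[:,:,::-1]
crop('side','pics/a11.png',225,290,120,100,s,6)
d(([.5505,.197,.08],YT+90),([.5505,.197,.014],YT+90))
E
```

```text
t 11.48 pos [0.553  0.1925 0.0818] F [0.5 0.5 0.3] w 0.0292 q [  8.  34.  81.  -0.  66. -14.]
[0.0068, -0.0009, 0.0024, 0.0002, 0.0001, -0.0022]
[0.0068, -0.001, 0.0904, 0.0002, 0.0001, -0.0022]
```

View pics/a11.png

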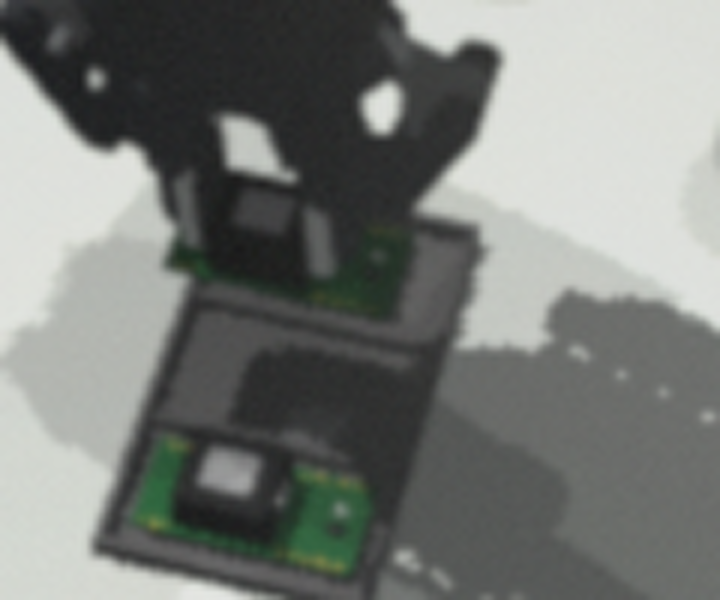

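{"fn": "jog_arm", "kwargs": {"deltas": [0,0,0,0,0,0,0.6,0,0,0,0,0,0,0.6]}}

```text
time_s: 11.65
position: [0.5533, 0.1929, 0.0829]
tool_rot: [[-0.374, 0.927, 0.004], [0.927, 0.374, 0.0], [-0.001, 0.003, -1.0]]
ft_force: [0.3, 0.1, -0.6]
grip_width: 0.0293
```

```bash
python3 - <<'E'
from g import *
d(([.5505,.197,.08],YT+90),([.5505,.197,.014],YT+90))
E
```

```text
t 11.65 pos [0.5533 0.1929 0.0829] F [ 0.3  0.1 -0.6] w 0.0293 q [  8.  33.  81.  -0.  66. -14.]
[0.0065, -0.0015, 0.0038, 0.0011, 0.0003, -0.0021]
[0.0066, -0.0018, 0.0918, 0.0011, 0.0003, -0.0021]
```

{"fn": "jog_arm", "kwargs": {"deltas": [0.0066,-0.0016,0.0038,0,0,-0.002,0.6,0.0066,-0.0016,0.03,0,0,-0.002,0.6,0.0066,-0.0016,0.055,0,0,-0.002,0.6,0.0066,-0.0016,0.07,0,0,-0.002,0.6,0.0066,-0.0016,0.078,0,0,-0.002,0.6,0.0066,-0.0016,0.078,0,0,-0.002,0.6,0.0066,-0.0016,0.078,0,0,-0.002,0.6,0.0066,-0.0016,0.078,0,0,-0.002,0.6]}}

```text
time_s: 12.32
position: [0.5499, 0.1972, 0.0233]
tool_rot: [[-0.38, 0.925, 0.002], [0.925, 0.38, 0.0], [-0.0, 0.002, -1.0]]
ft_force: [0.8, 0.5, 0.1]
grip_width: 0.0289
```

```bash
python3 - <<'E'
from g import *
s=eyes.get_image('side')[:,:,::-1]
crop('side','pics/a12.png',225,290,120,100,s,6)
d(([.5505,.197,.014],YT+90))
E
```

```text
t 12.37 pos [0.5499 0.1972 0.0233] F [ 0.1 -0.4 -0.6] w 0.0293 q [  8.  38.  84.   0.  58. -14.]
[-0.0005, 0.0006, 0.0124, 0.0005, 0.0001, -0.0]
```

View pics/a12.png

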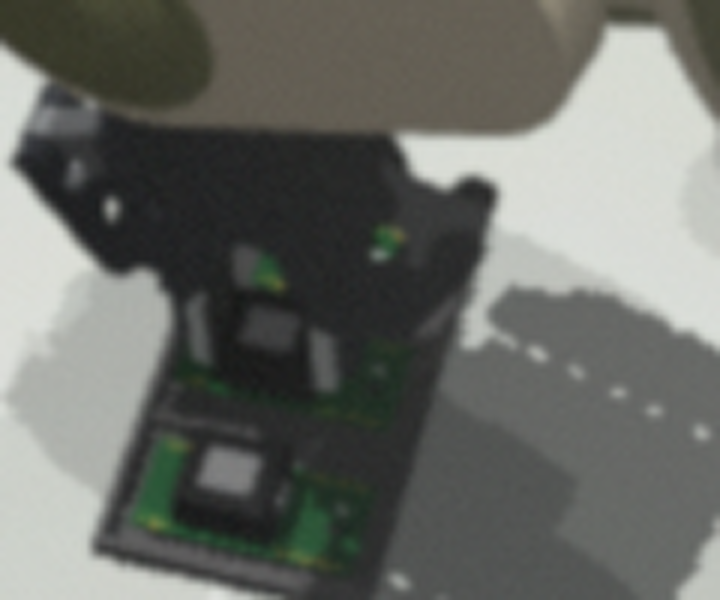

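{"fn": "jog_arm", "kwargs": {"deltas": [0,0,0.005,0,0,0,0.6,0,0,0.009,0,0,0,0.6,0,0,0.012,0,0,0,0.6,0,0,0.0134,0,0,0,0.6,0,0,0.0134,0,0,0,0.6,0,0,0.0134,0,0,0,0.6]}}

```text
time_s: 12.87
position: [0.5493, 0.1971, 0.0129]
tool_rot: [[-0.38, 0.925, 0.0], [0.925, 0.38, -0.0], [-0.0, 0.0, -1.0]]
ft_force: [-2.5, -1.4, 6.1]
grip_width: 0.0291
```

{"fn": "jog_arm", "kwargs": {"deltas": [0,0,0,0,0,0,0.3,0,0,0,0,0,0,0.2,0,0,0,0,0,0,0.06,0,0,0,0,0,0,0.0,0,0,0,0,0,0,0.0,0,0,-0.02,0,0,0,0.0,0,0,-0.05,0,0,0,0.0,0,0,-0.09,0,0,0,0.0,0,0,-0.09,0,0,0,0.0,0,0,-0.09,0,0,0,-0.08,0,0,-0.09,0,0,0,-0.08]}}

```text
time_s: 13.78
position: [0.549, 0.197, 0.0793]
tool_rot: [[-0.38, 0.925, -0.001], [0.925, 0.38, -0.0], [0.0, -0.001, -1.0]]
ft_force: [0.3, 0.1, -0.5]
grip_width: 0.046
```

```bash
python3 - <<'E'
from g import *
s=eyes.get_image('side')[:,:,::-1]
crop('side','pics/a13.png',225,290,120,100,s,6)
N=NEXT.copy(); N[2]=.08; M=N.copy(); M[2]=.0135
d((N,YT+90),(M,YT+90))
t=cv2.imread('pics/t_empty.png'); crop('top','pics/te.png',365,205,80,100,t,6)
E
```

```text
t 13.83 pos [0.5488 0.197  0.0788] F [-0.7 -0.1  0.2] w 0.0461 q [  8.  34.  81.   0.  65. -14.]
[0.0554, 0.0021, -0.0016, -0.0006, -0.0001, -0.0]
[0.0554, 0.0023, 0.0871, -0.0006, -0.0001, -0.0]
```

View pics/a13.png

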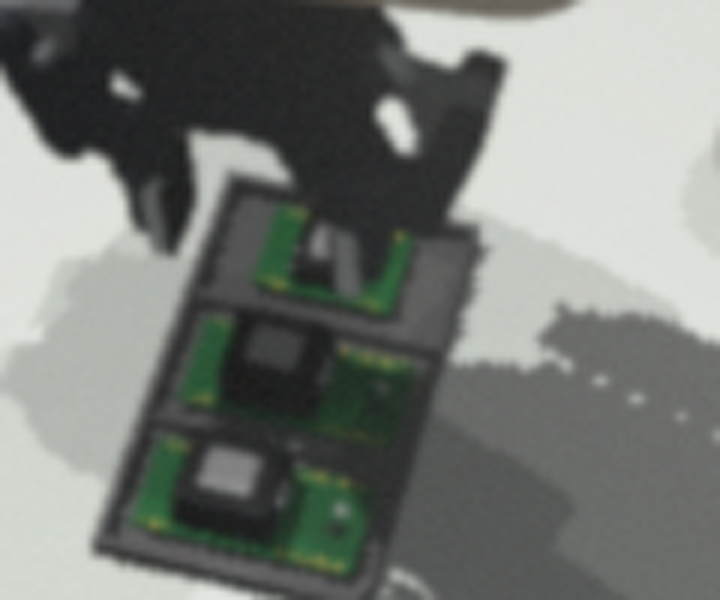

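View pics/te.png

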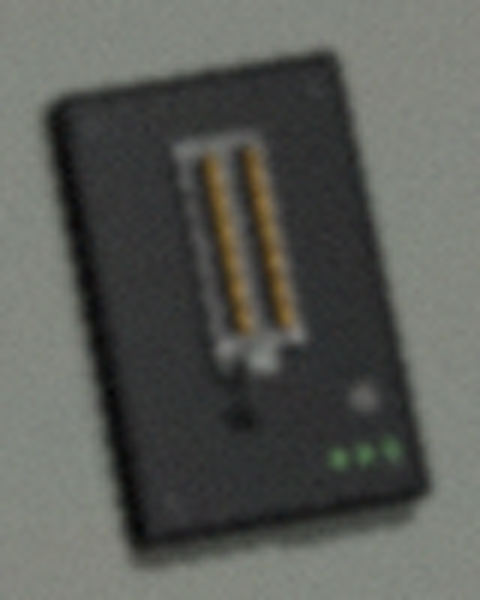

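```bash
python3 - <<'E'
from m import *
from g import *
t=cv2.imread('pics/t_empty.png'); k=8
x,y,w,h=380,215,50,60
B=big(t[y:y+h,x:x+w],k).astype(int)
om=((B[...,2]-B[...,0])>35).astype(np.uint8)
f=lambda c:((np.asarray(c)+.5)/k-.5+[x,y])
o=DONE[:2]
for c,a,m in blobs(B,om,300,(0,0,B.shape[1],B.shape[0])):
    P_=np.argwhere(m)[:,::-1].astype(np.float32); pr=cv2.boxPoints(cv2.minAreaRect(P_))
    W=ray('top',f(c),.042)[:2]
    print(f(c).round(2),a/64,W.round(4),'rel done ex,ey',((W-o)@ex[:2]).round(4),((W-o)@ey[:2]).round(4),
      [[round(float((ray('top',f(q),.042)[:2]-o)@e[:2]),4) for e in (ex,ey)] for q in pr])
E
```

```text
[409.29 244.39] 71.625 [ 0.5536 -0.2445] rel done ex,ey -0.0071 -0.013 [[0.0258, -0.01], [0.026, -0.0161], [-0.0394, -0.0161], [-0.0396, -0.01]]
[402.41 245.18] 69.703125 [ 0.552  -0.2293] rel done ex,ey -0.0063 0.0023 [[0.026, 0.0052], [0.0262, -0.0007], [-0.0391, -0.0007], [-0.0392, 0.0052]]
```

```bash
cat > rc.py <<'E'
from g import *
def rect(im,n,o,z,xr,yr,sc,yaw=YP):
    ex,ey=ax(yaw); w=int(round((yr[1]-yr[0])*sc));h=int(round((xr[1]-xr[0])*sc)); src=[];dst=[]
    for xx in xr:
        for yy in yr:
            X=np.r_[o[:2],0]+ex*xx+ey*yy; X[2]=z; src.append(proj(n,X)); dst.append([(yr[1]-yy)*sc,(xr[1]-xx)*sc])
    return cv2.warpPerspective(im,cv2.getPerspectiveTransform(np.float32(src),np.float32(dst)),(w,h),flags=cv2.INTER_CUBIC)
E
python3 - <<'E'
from rc import *
t=cv2.imread('pics/t_empty.png'); s=cv2.imread('pics/s_empty.png')
R=rect(t,'top',DONE,.042,(-.06,.05),(-.04,.04),5000); S=rect(s,'side',DONE,.042,(-.06,.05),(-.04,.04),5000)
for r in (R,S):
    for a in range(-40,41,10):
        cv2.line(r,(int((40-a)*5),0),(int((40-a)*5),12 if a else 30),(0,255,255),1)
    for a in range(-60,51,10):
        cv2.line(r,(0,int((50-a)*5)),(12 if a else 30,int((50-a)*5)),(0,255,255),1)
cv2.imwrite('pics/rect2.png',np.hstack([R,S]))
for nm,I in (('top',rect(t,'top',DONE,.042,(-.035,.022),(-.04,.04),5000)),('side',rect(s,'side',DONE,.042,(-.035,.022),(-.04,.04),5000))):
    g=I.astype(float).mean(0); 
    print(nm,[(round(40-i/5,1),int(g[i].min()),int(g[i,2]-g[i,0])) for i in range(90,330,5)])
E
```

```text
top [(22.0, 51, 0), (21.0, 50, 0), (20.0, 48, -1), (19.0, 45, -1), (18.0, 43, -1), (17.0, 44, 0), (16.0, 48, 0), (15.0, 56, 0), (14.0, 65, 0), (13.0, 72, 0), (12.0, 75, 0), (11.0, 73, 0), (10.0, 66, 0), (9.0, 58, 0), (8.0, 49, 2), (7.0, 41, 7), (6.0, 34, 19), (5.0, 32, 34), (4.0, 35, 49), (3.0, 43, 58), (2.0, 55, 59), (1.0, 68, 52), (0.0, 78, 40), (-1.0, 85, 28), (-2.0, 88, 17), (-3.0, 86, 9), (-4.0, 80, 4), (-5.0, 70, 1), (-6.0, 60, 0), (-7.0, 50, 1), (-8.0, 41, 6), (-9.0, 34, 16), (-10.0, 30, 31), (-11.0, 32, 46), (-12.0, 40, 56), (-13.0, 51, 59), (-14.0, 63, 54), (-15.0, 72, 44), (-16.0, 77, 32), (-17.0, 77, 20), (-18.0, 73, 11), (-19.0, 67, 4), (-20.0, 59, 1), (-21.0, 53, 0), (-22.0, 49, 0), (-23.0, 47, 0), (-24.0, 47, -1), (-25.0, 47, -1)]
side [(22.0, 82, 0), (21.0, 82, 0), (20.0, 84, 0), (19.0, 88, 0), (18.0, 94, 0), (17.0, 104, 0), (16.0, 114, 0), (15.0, 124, 0), (14.0, 129, 0), (13.0, 129, 1), (12.0, 122, 5), (11.0, 112, 11), (10.0, 101, 20), (9.0, 91, 31), (8.0, 84, 43), (7.0, 82, 54), (6.0, 86, 62), (5.0, 94, 67), (4.0, 105, 66), (3.0, 117, 59), (2.0, 129, 47), (1.0, 138, 33), (0.0, 143, 21), (-1.0, 142, 12), (-2.0, 136, 7), (-3.0, 126, 7), (-4.0, 114, 10), (-5.0, 102, 18), (-6.0, 92, 28), (-7.0, 84, 40), (-8.0, 82, 51), (-9.0, 84, 60), (-10.0, 91, 65), (-11.0, 101, 66), (-12.0, 113, 59), (-13.0, 123, 48), (-14.0, 131, 35), (-15.0, 133, 23), (-16.0, 129, 13), (-17.0, 121, 7), (-18.0, 111, 2), (-19.0, 102, 0), (-20.0, 94, -1), (-21.0, 88, -1), (-22.0, 85, -1), (-23.0, 84, -1), (-24.0, 84, -1), (-25.0, 84, -1)]
```

View pics/rect2.png

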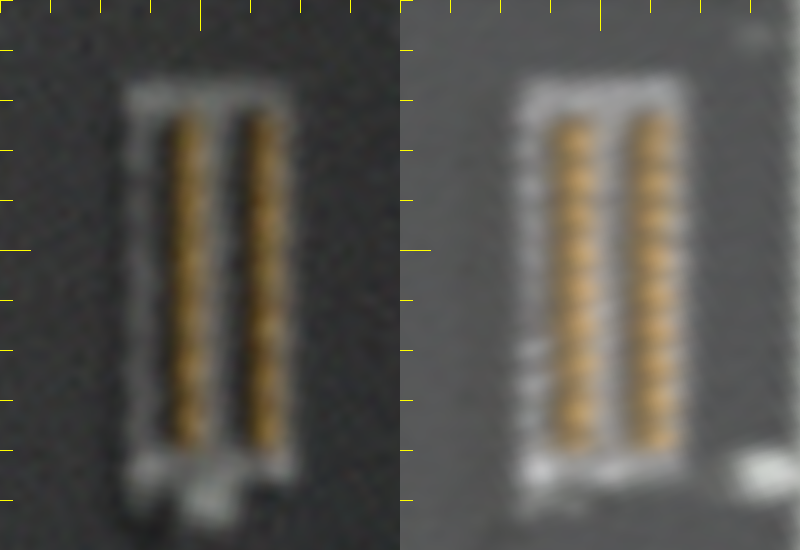

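{"fn": "jog_arm", "kwargs": {"deltas": [0.02,0.001,0,0,0,0,-0.08,0.045,0.002,0,0,0,0,-0.08,0.0554,0.0022,0,0,0,0,-0.08,0.0554,0.0022,0,0,0,0,-0.08,0.0554,0.0022,0,0,0,0,-0.08,0.0554,0.0022,0,0,0,0,-0.08]}}

```text
time_s: 14.33
position: [0.5353, 0.2355, 0.0795]
tool_rot: [[-0.38, 0.925, -0.0], [0.925, 0.38, -0.0], [-0.0, -0.001, -1.0]]
ft_force: [0.2, 0.9, 0.2]
grip_width: 0.0462
```

```bash
python3 - <<'E'
from g import *
s=eyes.get_image('side')[:,:,::-1]
N=NEXT.copy(); N[2]=.08; M=N.copy(); M[2]=.0132
d((N,YT+90),(M,YT+90))
E
```

```text
t 14.38 pos [0.5354 0.2354 0.0796] F [0.  0.3 0.8] w 0.0465 q [ 12.  34.  81.  -0.  65. -10.]
[0.0012, -0.0008, -0.0006, -0.0001, 0.0, -0.0002]
[0.0012, -0.0008, 0.0885, -0.0001, 0.0, -0.0002]
```

{"fn": "jog_arm", "kwargs": {"deltas": [0.0012,-0.0008,0.03,0,0,0,-0.08,0.0012,-0.0008,0.055,0,0,0,-0.08,0.0012,-0.0008,0.075,0,0,0,-0.08,0.0012,-0.0008,0.085,0,0,0,-0.08,0.0012,-0.0008,0.0885,0,0,0,-0.08,0.0012,-0.0008,0.0885,0,0,0,-0.08,0.0012,-0.0008,0.0885,0,0,0,-0.08,0.0012,-0.0008,0.0885,0,0,0,-0.08]}}

```text
time_s: 15.05
position: [0.5348, 0.2367, 0.0144]
tool_rot: [[-0.38, 0.925, 0.002], [0.925, 0.38, 0.0], [-0.0, 0.002, -1.0]]
ft_force: [-0.7, 0.5, -0.7]
grip_width: 0.046
```

```bash
python3 - <<'E'
from g import *
s=eyes.get_image('side')[:,:,::-1]
crop('side','pics/a14.png',225,290,120,100,s,6)
M=NEXT.copy(); M[2]=.0132
d((M,YT+90))
E
```

```text
t 15.10 pos [0.5347 0.2368 0.0143] F [-0.7  0.5  0.2] w 0.0463 q [ 12.  39.  85.   0.  57. -10.]
[-0.0008, -0.0007, 0.0015, 0.0005, 0.0001, -0.0]
```

View pics/a14.png

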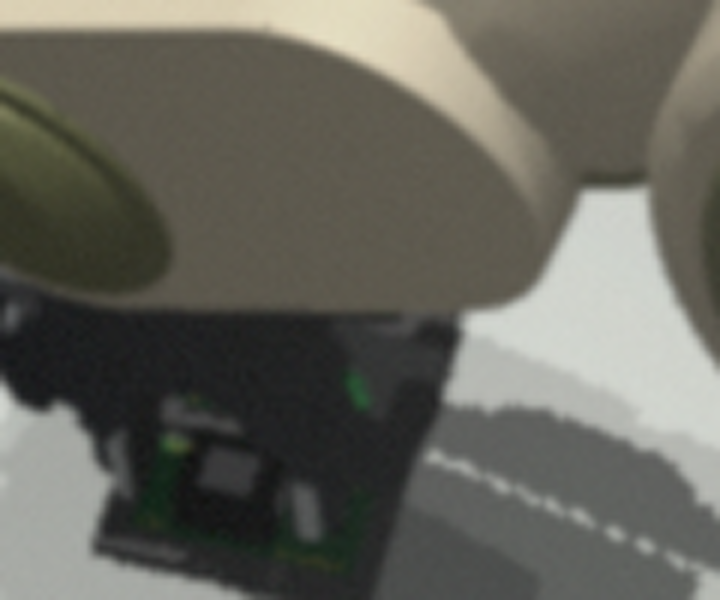

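{"fn": "jog_arm", "kwargs": {"deltas": [-0.0008,-0.0007,0.0012,0,0,0,-0.08,-0.0008,-0.0007,0.0012,0,0,0,0.15,-0.0008,-0.0007,0.0012,0,0,0,0.25,-0.0008,-0.0007,0.0012,0,0,0,0.4,-0.0008,-0.0007,0.0012,0,0,0,0.6,-0.0008,-0.0007,0.0012,0,0,0,0.6,-0.0008,-0.0007,0.0012,0,0,0,0.6], "grip_force": 35}}

```text
time_s: 15.68
position: [0.5341, 0.236, 0.0129]
tool_rot: [[-0.38, 0.925, 0.001], [0.925, 0.38, 0.0], [-0.0, 0.001, -1.0]]
ft_force: [-1.2, -1.0, 5.3]
grip_width: 0.0291
```

```bash
python3 - <<'E'
from g import *
M=NEXT.copy(); M[2]=.0132
d((M,YT+90))
E
```

```text
t 15.68 pos [0.5341 0.236  0.0129] F [-1.2 -1.   5.3] w 0.0291 q [ 12.  39.  85.  -0.  57. -10.]
[-0.0002, 0.0005, -0.0004, 0.0002, 0.0, 0.0]
```

{"fn": "jog_arm", "kwargs": {"deltas": [0,0,-0.008,0,0,0,0.6,0,0,-0.02,0,0,0,0.6,0,0,-0.045,0,0,0,0.6,0,0,-0.085,0,0,0,0.6,0,0,-0.13,0,0,0,0.6,0,0,-0.18,0,0,0,0.6,0,0,-0.23,0,0,0,0.6,0,0,-0.27,0,0,0,0.6,0,0,-0.29,0,0,0,0.6,0,0,-0.29,0,0,0,0.6,0,0,-0.29,0,0,0,0.6,0,0,-0.29,0,0,0,0.6]}}

```text
time_s: 16.68
position: [0.5333, 0.2358, 0.2287]
tool_rot: [[-0.38, 0.925, -0.003], [0.925, 0.38, -0.001], [0.0, -0.003, -1.0]]
ft_force: [0.3, 0.5, -1.3]
grip_width: 0.029
```

```bash
python3 - <<'E'
from g import *
s=eyes.get_image('side')[:,:,::-1]
cv2.imwrite('pics/a15.png',s)
d(([.5589,-.2327,.23],YP+90))
E
```

```text
t 16.73 pos [0.5333 0.2358 0.2284] F [ 0.1 -0.3 -0.6] w 0.0291 q [ 12.  25.  69.   0.  86. -10.]
[-0.5907, -0.206, -0.0018, -0.001, -0.0001, 0.0728]
```

View pics/a15.png

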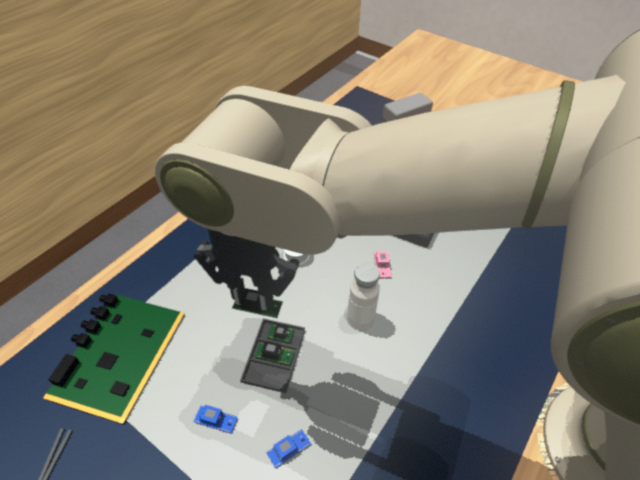

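{"fn": "jog_arm", "kwargs": {"deltas": [-0.03,-0.01,0,0,0,0,0.6,-0.07,-0.024,0,0,0,0.005,0.6,-0.12,-0.042,0,0,0,0.012,0.6,-0.17,-0.059,0,0,0,0.02,0.6,-0.22,-0.077,0,0,0,0.03,0.6,-0.27,-0.094,0,0,0,0.04,0.6,-0.32,-0.112,0,0,0,0.05,0.6,-0.37,-0.129,0,0,0,0.06,0.6,-0.42,-0.146,0,0,0,0.0728,0.6,-0.47,-0.164,0,0,0,0.0728,0.6,-0.52,-0.181,0,0,0,0.0728,0.6,-0.56,-0.195,0,0,0,0.0728,0.6]}}

```text
time_s: 17.73
position: [0.5577, -0.2108, 0.2284]
tool_rot: [[-0.159, 0.987, -0.002], [0.987, 0.159, 0.001], [0.002, -0.002, -1.0]]
ft_force: [0.7, 0.1, -1.1]
grip_width: 0.029
```

{"fn": "jog_arm", "kwargs": {"deltas": [0,0,0,0,0,0,0.6,0,0,0,0,0,0,0.6,0,0,0,0,0,0,0.6,0,0,0,0,0,0,0.6]}}

```text
time_s: 18.07
position: [0.5583, -0.2069, 0.2296]
tool_rot: [[-0.162, 0.987, -0.001], [0.987, 0.162, 0.001], [0.001, -0.001, -1.0]]
ft_force: [0.0, -0.5, 0.6]
grip_width: 0.0294
```

```bash
python3 - <<'E'
from g import *
d(([.5589,-.2327,.23],YP+90),([.5589,-.2327,.08],YP+90))
E
```

```text
t 18.07 pos [ 0.5583 -0.2069  0.2296] F [ 0.  -0.5  0.6] w 0.0294 q [-32.  27.  67.   0.  87. -41.]
[-0.034, -0.0048, -0.0006, -0.0003, -0.0003, 0.0004]
[-0.0342, -0.0046, 0.1994, -0.0003, -0.0003, 0.0004]
```

{"fn": "jog_arm", "kwargs": {"deltas": [-0.02,-0.002,0,0,0,0,0.6,-0.0342,-0.0046,0.02,0,0,0,0.6,-0.0342,-0.0046,0.06,0,0,0,0.6,-0.0342,-0.0046,0.1,0,0,0,0.6,-0.0342,-0.0046,0.14,0,0,0,0.6,-0.0342,-0.0046,0.175,0,0,0,0.6,-0.0342,-0.0046,0.1994,0,0,0,0.6,-0.0342,-0.0046,0.1994,0,0,0,0.6,-0.0342,-0.0046,0.1994,0,0,0,0.6,-0.0342,-0.0046,0.1994,0,0,0,0.6,-0.0342,-0.0046,0.1994,0,0,0,0.6]}}

```text
time_s: 18.98
position: [0.5599, -0.2343, 0.0822]
tool_rot: [[-0.161, 0.987, 0.003], [0.987, 0.161, -0.002], [-0.002, 0.002, -1.0]]
ft_force: [0.5, -0.3, -0.6]
grip_width: 0.0289
```

```bash
python3 - <<'E'
from g import *
s=eyes.get_image('side')[:,:,::-1]
crop('side','pics/a16.png',345,125,120,100,s,6)
d(([.5589,-.2327,.08],YP+90),([.5589,-.2327,.0545],YP+90))
E
```

```text
t 19.03 pos [ 0.5598 -0.2343  0.0821] F [ 0.  -0.2  0.2] w 0.0295 q [-34.  35.  77.  -0.  67. -43.]
[0.0023, -0.0008, 0.0028, 0.0007, 0.0006, 0.0]
[0.0024, -0.0009, 0.0368, 0.0007, 0.0006, 0.0]
```

View pics/a16.png

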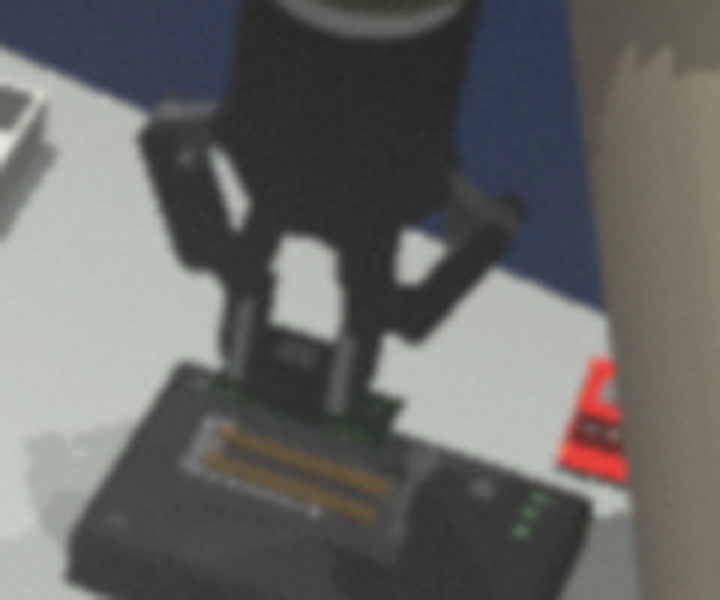

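{"fn": "jog_arm", "kwargs": {"deltas": [0.0024,-0.0009,0.01,0,0,0,0.6,0.0024,-0.0009,0.022,0,0,0,0.6,0.0024,-0.0009,0.032,0,0,0,0.6,0.0024,-0.0009,0.0368,0,0,0,0.6,0.0024,-0.0009,0.0368,0,0,0,0.6,0.0024,-0.0009,0.0368,0,0,0,0.6,0.0024,-0.0009,0.0368,0,0,0,0.6]}}

```text
time_s: 19.62
position: [0.5583, -0.2324, 0.0531]
tool_rot: [[-0.161, 0.987, 0.0], [0.987, 0.161, -0.0], [-0.0, 0.0, -1.0]]
ft_force: [-0.3, -0.7, -0.2]
grip_width: 0.0292
```

```bash
python3 - <<'E'
from g import *
d(([.5589,-.2327,.0545],YP+90),([.5589,-.2327,.047],YP+90))
E
```

```text
t 19.62 pos [ 0.5583 -0.2324  0.0531] F [-0.3 -0.7 -0.2] w 0.0292 q [-34.  37.  79.  -0.  64. -43.]
[-0.0005, 0.0007, -0.0019, 0.0001, 0.0001, -0.0]
[-0.0005, 0.0007, 0.0081, 0.0001, 0.0001, -0.0]
```

{"fn": "jog_arm", "kwargs": {"deltas": [-0.0004,0.0006,0,0,0,0,0.6,-0.0004,0.0006,0.0015,0,0,0,0.6,-0.0004,0.0006,0.003,0,0,0,0.6,-0.0004,0.0006,0.0045,0,0,0,0.6,-0.0004,0.0006,0.0045,0,0,0,0.6]}}

```text
time_s: 20.03
position: [0.5585, -0.2325, 0.0493]
tool_rot: [[-0.161, 0.987, -0.0], [0.987, 0.161, 0.0], [0.0, -0.0, -1.0]]
ft_force: [0.3, 0.9, -0.2]
grip_width: 0.029
```

{"fn": "jog_arm", "kwargs": {"deltas": [0,0,0.0015,0,0,0,0.6,0,0,0.0028,0,0,0,0.6,0,0,0.0036,0,0,0,0.6,0,0,0.004,0,0,0,0.6,0,0,0.004,0,0,0,0.6,0,0,0.004,0,0,0,0.6]}}

```text
time_s: 20.53
position: [0.5586, -0.2325, 0.0469]
tool_rot: [[-0.161, 0.987, 0.0], [0.987, 0.161, -0.0], [-0.0, 0.0, -1.0]]
ft_force: [-2.0, -0.1, 5.2]
grip_width: 0.0292
```

```bash
python3 - <<'E'
from g import *
s=eyes.get_image('side')[:,:,::-1]
crop('side','pics/a17.png',345,125,120,100,s,6)
d(([.5589,-.2327,.047],YP+90))
E
```

```text
t 20.58 pos [ 0.5586 -0.2325  0.0469] F [-2.6  0.6  5.4] w 0.0291 q [-34.  38.  79.  -0.  63. -43.]
[-0.0003, 0.0003, -0.0002, 0.0, 0.0001, -0.0]
```

View pics/a17.png

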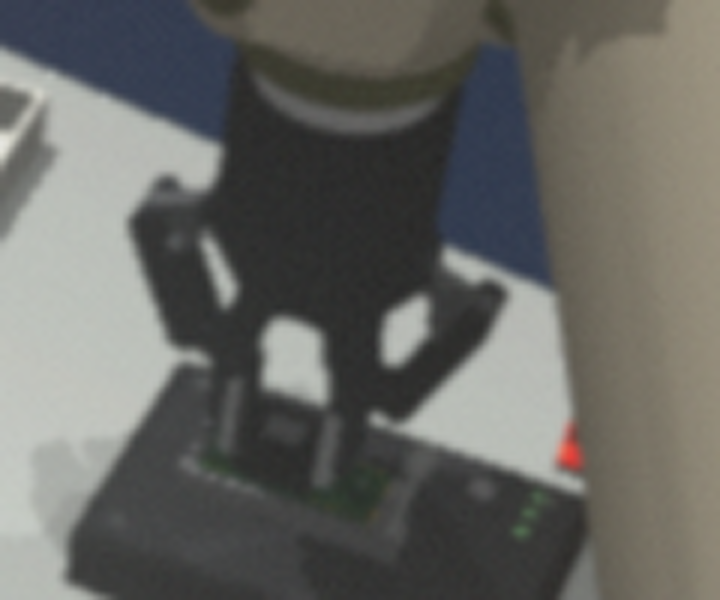

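{"fn": "jog_arm", "kwargs": {"deltas": [0,0,0,0,0,0,0.2,0,0,0,0,0,0,0.06,0,0,0,0,0,0,0.0,0,0,0,0,0,0,-0.05,0,0,0,0,0,0,-0.05,0,0,-0.02,0,0,0,-0.05,0,0,-0.05,0,0,0,-0.05,0,0,-0.09,0,0,0,-0.05,0,0,-0.12,0,0,0,-0.05,0,0,-0.12,0,0,0,-0.05,0,0,-0.12,0,0,0,-0.05]}}

```text
time_s: 21.5
position: [0.559, -0.2327, 0.1375]
tool_rot: [[-0.161, 0.987, 0.002], [0.987, 0.161, -0.001], [-0.002, 0.002, -1.0]]
ft_force: [0.7, 0.4, -0.5]
grip_width: 0.0448
```

```bash
python3 - <<'E'
from g import *
s=eyes.get_image('side')[:,:,::-1]
crop('side','pics/a18.png',355,150,100,75,s,8)
K=np.array([.4715,-.2363,.039]); H=K+.04*ex
A=H-.005*ex; A[2]=.14
d((A,YP))
E
```

```text
t 21.55 pos [ 0.5584 -0.2324  0.1362] F [-0.5  0.2  0.1] w 0.0446 q [-34.  32.  74.   0.  75. -43.]
[0.0135, -0.0686, -0.005, -0.0001, -0.0, 0.5]
```

View pics/a18.png

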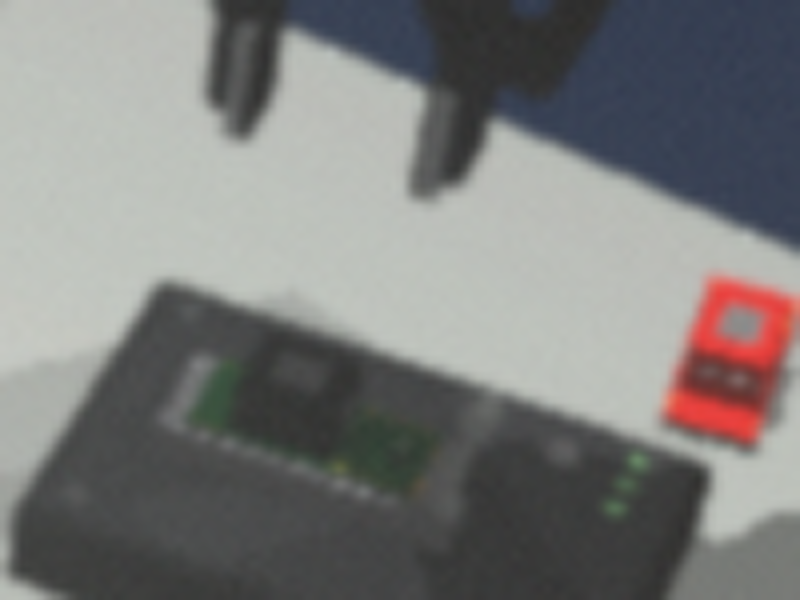

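{"fn": "jog_arm", "kwargs": {"deltas": [0.0142,-0.0686,-0.005,0,0,0.5,0.06,0.0142,-0.0686,-0.005,0,0,0.5,0.06,0.0142,-0.0686,-0.005,0,0,0.5,0.06,0.0142,-0.0686,-0.005,0,0,0.5,0.06,0.0142,-0.0686,-0.005,0,0,0.5,0.06,0.0142,-0.0686,-0.005,0,0,0.5,0.06,0.0142,-0.0686,-0.005,0,0,0.5,0.06,0.0142,-0.0686,-0.005,0,0,0.5,0.06,0.0142,-0.0686,-0.005,0,0,0.5,0.06,0.0142,-0.0686,-0.005,0,0,0.5,0.06,0.0142,-0.0686,-0.005,0,0,0.5,0.06,0.0142,-0.0686,-0.005,0,0,0.5,0.06]}}

```text
time_s: 22.55
position: [0.5056, -0.2299, 0.1387]
tool_rot: [[0.975, 0.224, -0.002], [0.224, -0.975, 0.002], [-0.002, -0.002, -1.0]]
ft_force: [-1.7, 0.2, 0.1]
grip_width: 0.0399
```

{"fn": "jog_arm", "kwargs": {"deltas": [0,0,0,0,0,0.024,0.06,0,0,0,0,0,0.024,0.06,0,0,0,0,0,0.024,0.06,0,0,0,0,0,0.024,0.06]}}

```text
time_s: 22.88
position: [0.5059, -0.2301, 0.1396]
tool_rot: [[0.987, 0.158, -0.001], [0.158, -0.987, 0.001], [-0.001, -0.001, -1.0]]
ft_force: [0.2, -0.4, 0.8]
grip_width: 0.0402
```

```bash
python3 - <<'E'
from g import *
K=np.array([.4715,-.2358,.039]); H=K+.04*ex
A=H-.0055*ex; A[2]=.073
d((A,YP))
E
```

```text
t 22.88 pos [ 0.5059 -0.2301  0.1396] F [ 0.2 -0.4  0.8] w 0.0402 q [-37.  27.  82.   0.  71.  44.]
[-0.0004, 0.0002, 0.0888, -0.0003, 0.0003, -0.0007]
```

{"fn": "jog_arm", "kwargs": {"deltas": [0,0,0.03,0,0,0,0.06,0,0,0.06,0,0,0,0.06,0,0,0.082,0,0,0,0.06,0,0,0.09,0,0,0,0.06,0,0,0.09,0,0,0,0.06,0,0,0.09,0,0,0,0.06,0,0,0.09,0,0,0,0.4,0,0,0.09,0,0,0,0.7,0,0,0.09,0,0,0,1,0,0,0.09,0,0,0,1,0,0,0.09,0,0,0,1,0,0,0.09,0,0,0,1], "grip_force": 25}}

```text
time_s: 23.88
position: [0.5064, -0.2302, 0.0738]
tool_rot: [[0.988, 0.156, 0.001], [0.156, -0.988, -0.001], [0.001, 0.001, -1.0]]
ft_force: [-1.0, 2.7, 6.3]
grip_width: 0.0086
```

```bash
python3 - <<'E'
from g import *
s=eyes.get_image('side')[:,:,::-1]
crop('side','pics/a19.png',355,140,120,100,s,6)
d()
E
```

```text
t 23.93 pos [ 0.5064 -0.2302  0.0737] F [-1.3  2.3  6.9] w 0.0086 q [-37.  32.  86.   0.  62.  44.]
```

View pics/a19.png

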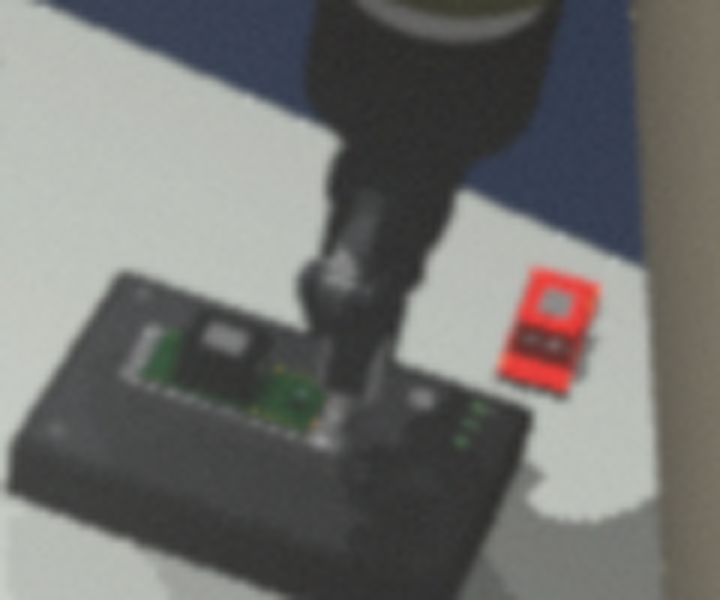

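{"fn": "jog_arm", "kwargs": {"deltas": [-0.0068,0,0.0014,0,0,0,1,-0.0143,0,0.0041,0,0,0,1,-0.0214,0,0.0079,0,0,0,1,-0.0277,0,0.0127,0,0,0,1,-0.0333,0,0.0184,0,0,0,1,-0.038,0,0.0249,0,0,0,1,-0.0417,0,0.032,0,0,0,1,-0.0442,0,0.0396,0,0,0,1,-0.0455,0,0.0464,0,0,0,1,-0.0459,0,0.0524,0,0,0,1,-0.0459,0,0.0524,0,0,0,1,-0.0459,0,0.0524,0,0,0,1]}}

```text
time_s: 24.93
position: [0.4713, -0.2359, 0.0337]
tool_rot: [[0.988, 0.156, -0.002], [0.156, -0.988, -0.0], [-0.002, -0.0, -1.0]]
ft_force: [-6.0, -0.3, 3.2]
grip_width: 0.0089
```

```bash
python3 - <<'E'
from g import *
s=eyes.get_image('side')[:,:,::-1]
crop('side','pics/a20.png',355,140,120,100,s,6)
d()
E
```

```text
t 24.98 pos [ 0.4713 -0.2359  0.0338] F [-5.7 -1.9  3.1] w 0.0087 q [-39.  33.  93.  -0.  54.  42.]
```

View pics/a20.png

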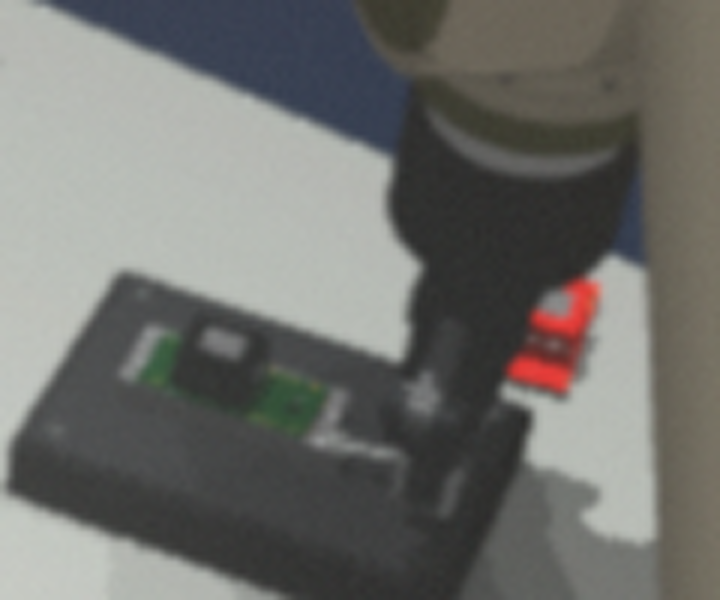

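{"fn": "jog_arm", "kwargs": {"deltas": [0,0,0,0,0,0,0.3,0,0,0,0,0,0,0.3,0,0,0,0,0,0,0.3,0,0,-0.02,0,0,0,0.3,0,0,-0.04,0,0,0,0.3,0,0,-0.04,0,0,0,1,0,0,-0.04,0,0,0,1,0,0,-0.04,0,0,0,1,0,0,-0.04,0,0,0,1]}}

```text
time_s: 25.73
position: [0.4719, -0.2354, 0.0627]
tool_rot: [[0.988, 0.156, -0.001], [0.156, -0.988, 0.001], [-0.001, -0.001, -1.0]]
ft_force: [-0.5, -0.0, 0.4]
grip_width: -0.0003
```

```bash
python3 - <<'E'
from g import *
d(([.4715,-.2358,.045],YP))
E
```

```text
t 25.73 pos [ 0.4719 -0.2354  0.0627] F [-0.5 -0.   0.4] w -0.0003 q [-39.  30.  92.   0.  58.  42.]
[-0.0005, 0.0005, 0.0236, -0.0003, 0.0003, -0.0015]
```

{"fn": "jog_arm", "kwargs": {"deltas": [0,0,0.01,0,0,0,1,0,0,0.018,0,0,0,1,0,0,0.0236,0,0,0,1,0,0,0.0252,0,0,0,1,0,0,0.0265,0,0,0,1,0,0,0.0265,0,0,0,1]}}

```text
time_s: 26.23
position: [0.4717, -0.2355, 0.0436]
tool_rot: [[0.988, 0.156, -0.001], [0.156, -0.988, 0.0], [-0.001, -0.001, -1.0]]
ft_force: [-3.7, 0.2, 7.0]
grip_width: -0.0001
```

{"fn": "jog_arm", "kwargs": {"deltas": [0,0,0.0012,0,0,0,1,0,0,0.0012,0,0,0,1,0,0,0.0012,0,0,0,1]}}

```text
time_s: 26.48
position: [0.4717, -0.2356, 0.0432]
tool_rot: [[0.988, 0.156, -0.001], [0.156, -0.988, 0.0], [-0.001, -0.0, -1.0]]
ft_force: [-4.9, 0.3, 11.6]
grip_width: 0.0002
```

{"fn": "jog_arm", "kwargs": {"deltas": [0,0,-0.02,0,0,0,1,0,0,-0.07,0,0,0,1,0,0,-0.12,0,0,0,1,0,0,-0.17,0,0,0,1,-0.1,0.05,-0.2,0,0,0,1,-0.2,0.12,-0.2,0,0,0,1,-0.25,0.18,-0.2,0,0,0,1,-0.25,0.18,-0.2,0,0,0,1,-0.25,0.18,-0.2,0,0,0,1]}}

```text
time_s: 27.23
position: [0.3234, -0.3804, 0.1914]
tool_rot: [[0.988, 0.156, 0.0], [0.156, -0.988, -0.0], [0.0, 0.0, -1.0]]
ft_force: [0.5, -0.1, -0.7]
grip_width: -0.0001
```

```bash
python3 - <<'E'
from g import *
from rc import rect
d()
s=eyes.get_image('side')[:,:,::-1];t=eyes.get_image('top')[:,:,::-1]
cv2.imwrite('pics/tf.png',t)
s_=cv2.resize(s[175:250,350:450],None,fx=4,fy=4,interpolation=cv2.INTER_CUBIC)
s2=cv2.resize(s[310:395,235:315],None,fx=4,fy=4,interpolation=cv2.INTER_CUBIC)
c=np.zeros((640,800,3),np.uint8); c[:300,:400]=s_; c[:340,400:720]=s2
t_=cv2.resize(t[205:305,365:445],None,fx=2.5,fy=2.5,interpolation=cv2.INTER_CUBIC); t2=cv2.resize(t[215:285,170:255],None,fx=3,fy=3,interpolation=cv2.INTER_CUBIC)
c[345:345+t_.shape[0],:t_.shape[1]]=t_; c[345:345+t2.shape[0],400:400+t2.shape[1]]=t2
cv2.imwrite('pics/fin.png',c[:600])
def lab(im,c,r,lo):
    x0,y0=int(c[0])-r,int(c[1])-r
    g=im[y0:y0+2*r+1,x0:x0+2*r+1].min(2).astype(float); w=np.clip(g-lo,0,None)
    yy,xx=np.mgrid[y0:y0+2*r+1,x0:x0+2*r+1]
    return np.array([(w*xx).sum(),(w*yy).sum()])/w.sum()
a=lab(t,(405,241.5),4,60); b=lab(s,(392,196.7),4,90); print('new label',a,b,tri(a,b),ray('top',a,.0616))
k=lab(s,(428,218),3,110); print('knob side',k)
E
```

```text
t 27.23 pos [ 0.3234 -0.3804  0.1914] F [ 0.5 -0.1 -0.7] w -0.0001 q [-63.  19.  86.   0.  75.  18.]
new label [404.7357631  240.84624146] [391.84785436 196.59817945] [ 0.55874283 -0.23060401  0.06115101] [ 0.5585642  -0.23054413  0.0616    ]
knob side [427.10487445 218.47710487]
```

View pics/fin.png

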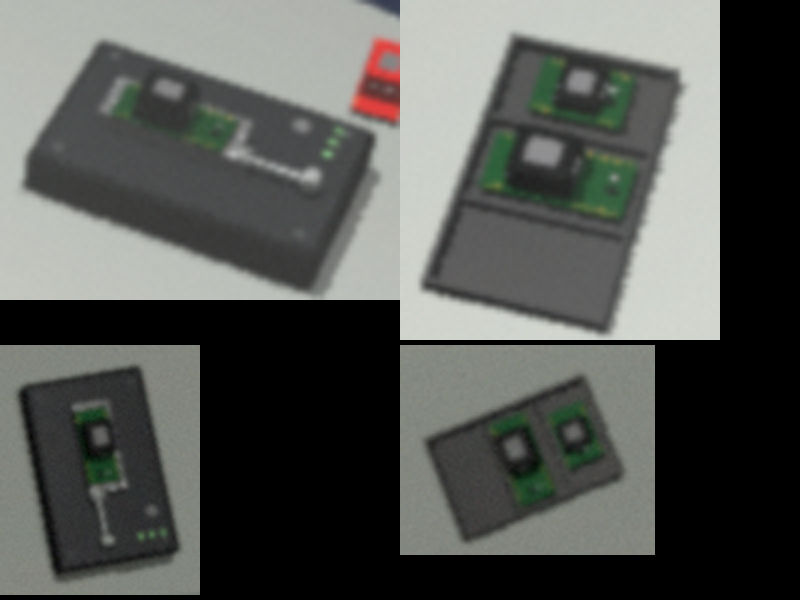

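```bash
python3 -c "
from rig import close_job
print(close_job())"
```

```text
the job is handed in; nothing more can be done
None
```

The job is done and handed in at about 27 s, and every check I made at the end was fine; the hand-in gives no verdict.

**What I did:**
- I swung the lever up by pinching its knob. That left it near 1.23 rad by image, so I gripped the knob again and nudged it to about 1.4 rad before touching the finished adapter.
- I lifted the finished adapter out and put it down in the middle tray pocket.
- I seated the next adapter in the socket with the lever still up, longer bare end to the lever.
- I swung the lever down and pressed it shut with about 12 N.

**Last checks:**
- **Next adapter:** its label sits within about 0.2 mm of where the finished one was when locked in. At seating, the arm stopped at the same height as for the old adapter, with about 5 N of contact.
- **Lever:** the knob's image position is within about 0.5 px of the shut position at the start. The pressing fingers stopped at z ≈ 43.4 mm, against 44 mm expected for the knob's top when shut.
- **Finished adapter:** both views show it upright in the middle pocket.
- **Bystanders:** the small adapter looks unmoved. The arm passed about 70 mm above the bottle's top, and the reel and screwdriver are lower still. I did not measure the bottle, reel or screwdriver again at the end.
- **Robot:** the arm is clear of everything.

**What disagreed:** the gold contacts in the slots suggested a socket centre about 2.5 mm off (across the slots) from what the socket's edges gave. I went by the edges, and the adapter dropped in without resistance.

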